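# Seat a flat-edged mirror blank in its alignment jig

## Robot

A 6-joint arm with a two-finger parallel gripper is mounted at the origin on a cart in front of the work surface, level with it; the furniture and walls round the work are solid. World frame = base frame: x ahead of the robot, y to its left, z up, the work surface at z = 0. Lengths are in m, angles in rad, forces in N, time in s.
With the tool pointing down it reaches from about 0.275 to 0.75 m from the base axis. Payload 10.2 kg.
Tool frame: the origin (TCP) lies at the very end of the fingers, on their centre line; the grasp point (between the pads) lies robot.grip_point_offset behind it (robot.grip_point_offset is the distance from the TCP to the grasp point, in m); z points along the fingers, y is the line along which they close (so a half turn about z gives the same grasp; the last joint's range is limited). The gripper opens to 88 mm and grips with 3 to 60 N. Pads are 18 mm wide; open, the fingers measure 123 mm over their backs; the gripper's body (75 mm by 187 mm) begins 45 mm behind the grasp point.
Start: joints at [0.916, 0.313, 1.498, -0, 1.331, -0.223], TCP at [0.22, 0.477, 0.202] pointing down, gripper open.
Joint ranges: [-2.94, 2.94], [-0.97, 2.17], [0.19, 2.56], [-1.23, 4.37], [0.02, 3.11], [-2.88, 2.88]. Speed limits (rad/s): [2.39, 2.39, 3.01, 3.14, 3.14, 3.14].

## Interface

Orientations are given as a unit quaternion [w, x, y, z].
In Python, from station import robot gives the robot as it stands.
- The arm moves only by the tool servo_tool, never from a script. Its argument "deltas" is a list of rows, each an object of numbers: "grip": the closure, from -1 (fully open) to 1 (shut); "dx", "dy", "dz": the shift along the tool's x, y, z in cm; "roll": the turn about the tool's z in rad. A call has 1 to 10 rows; each row is the pose to reach, as a shift and turn from the pose commanded when the call began, along the tool's axes at that moment; what a row does not reach only later rows make up. A row lasts 1/10 s, in which the tool goes at most 50 mm and 8.59 degrees, less where a joint would pass 70% of its speed; a pose out of reach is approached as far as the arm can. A call with a gripper value outside its range is refused whole. The fingers move at their own pace and stop on an object; the grip force is fixed at half the most. Time passes only in rows, so rows that repeat a pose let the fingers close. It gives the time, the measured TCP pose, the force, the opening and the grip force at its end, in the units of the state.
- robot.get_state(): the state, without advancing time (a new reading comes with each control period).
- robot.read_camera(name): name is "side" or "top"; returns a dict with "img" (480x640x3 uint8, red, green, blue), "range_z" (480x640 float32, m along the optical axis (not along the pixel's ray), 0 where there is no reading), "intrinsics" (3x3 intrinsics, pixels), "rvec" (rotation vector, rad) and "tvec" (3), from world to camera coordinates, as OpenCV has them. Camera axes: x right, y down, z forward; pixel columns grow to the right and rows downward; lengths in m; the calibration is good to about 2 mm. A picture is of the moment at which its call begins.
- robot.job_done(): hands the job in; it is judged then, once.
The state is a dict: "clock": time; "q": joint angles; "qd": joint speeds; "joint_efforts": joint torques, N m; "tcp_pos": TCP position; "eef_rot": TCP orientation; "force": force on the tool from outside, world axes, zero at the start; "ft_torque": the same for the moment, N m; "finger_gap": opening from 0.0 (shut) to 1.0 (fully open); "gripper_force": force on a finger pad.
Only numpy, scipy, OpenCV 4.12 (cv2) and the standard library are available. Lean on these libraries where they do the work, as an engineer would, in place of code of your own. Each camera call takes 0.05 s, during which the arm holds its last target. There are 200 camera calls.

## Task

The round mirror blank lying in the jig has been put in turned: with light fingertip pressure, and without lifting or tipping it, turn and slide it on its sheet until its flat edge lies flush along the steel alignment bar. Only then slide the two-pin jaw, which has an upright grip, up until both its pins bear on the blank's rim, and leave it like that. Be gentle, because pressing hard on the blank or driving it hard against the bar damages it, and leave the things standing and lying about where they are.

Things in the scene. Friction and masses are not known exactly. Their poses are not given: they have to be found in the camera images.
- jig: fixed jig on a small breadboard: black base plate 180 x 120 x 12 mm with a white PTFE sheet 2 mm thick on it (jig x -32 to +72 mm, y -54 to +54 mm). Origin: centre of the plate's underside, 72 mm above the table; +x points from the jaw to the alignment bar, y along the bar, z up. Heights below are over this underside
- blank: loose grey mirror blank: disc of 100 mm diameter, 8 mm thick, with one flat (57 mm long, 41 mm from the centre); about 0.14 kg; slides easily on the PTFE sheet (friction about 0.2, far less than under a fingertip). Origin: centre of the full disc, on its underside at height 14 mm (upper face 22 mm); +x points square to the flat, z up. In place: +x along the jig's +x, origin at jig x = 32, y = 0 mm
- flat_mid (a point): middle of the blank's flat, at half the thickness; axes as the blank's
- bar: fixed steel alignment bar on the jig, 14 x 112 x 14 mm, its top at height 26 mm. Origin: middle of the lower edge of the face that looks to the blank; +x points into the bar
- bar_face (a point): middle of the bar face that the flat must lie against (73 mm from the jig's origin along its x), at height 18 mm; axes as the jig's, +x into the bar. A seated flat_mid has x = 0 in this frame
- jaw (a joint): travel of the jaw along the jig's +x in m: 0 pulled right back, about 0.032 when both pins bear on the rim of a blank that is flat on the bar and centred. Moves with about 4 N of friction and stays where it is left
- jaw_grip (a point): on the jaw, middle of its upright black grip: cylinder of 18 mm diameter, from height 29 to 65 mm (this point at 47.5 mm). It stands on the middle of the jaw's aluminium block, 30 mm long, 80 mm wide, top at 29.5 mm. The two steel pins (12 mm diameter, tops at 32 mm) stand 18.5 mm ahead of this point (jig +x), 28 mm to each side of the centre line
- dropper: bystander: dropper bottle, 41 x 40 x 125 mm, upright; origin at the middle of its underside
- lens_mount: bystander: black lens ring on a post, 48 x 38 x 112 mm, upright; origin at the middle of its underside
- filter_case: bystander: flat black filter box, 50 x 50 x 21 mm; origin at the middle of its underside
- deck: the small aluminium breadboard under the jig, 210 x 190 x 12 mm, fixed on four posts of 60 mm; its top is 72 mm above the table. Origin: under its centre, on the table
- face_mid (a point): centre of the blank's upper face (the full disc's centre), height 22 mm; axes as the blank's. The blank is hard and rigidly supported, so force rises by some 50 N per mm and a measured height is not enough to dose it: touch down at a few mm/s and stop at the first few newtons. About 6 N turns and drags it; over 25 N on it, or over 20 N against the bar, damages it
- tweezers: bystander: thin steel tweezers, 15 x 121 x 8 mm, lying on the breadboard beside the jig, on its right; origin at the middle of their underside
- marker: bystander: marker pen, 12 x 128 x 13 mm, lying on the breadboard beside the jig, on its left; origin at the middle of its underside
- hex_key: bystander: black hex key, 35 x 90 x 9 mm, lying on the table; origin at the middle of its underside

How it is judged:
On the way:
1. with the jaw still clear, the blank's flat lies flush along the bar: within 1.5 mm of it and parallel within 2 degrees (x of flat_mid in the frame of bar_face above -0.0015 m and angle between the x axis of blank and the x axis of jig, either way round below 0.035 rad and value of joint jaw below 0.022 m), for 0.2 s.
At the end, for the whole second after the job is handed in: the flat lies on the bar (gap under 1.5 mm, parallel within 1.4 degrees), the blank lies level and still on the sheet, and the jaw stands within 2 mm of where both pins bear on the rim (joint over 0.0303 m) (x of flat_mid in the frame of bar_face above -0.0015 m and angle between the x axis of blank and the x axis of jig, either way round below 0.025 rad and value of joint jaw above 0.0303 m and angle between blank's own z axis and vertical below 0.03 rad and linear speed of blank below 0.01 m/s); the robot touches nothing.
It fails at once if the fingers press on the blank with more than 25 N (contact force between the fingers and blank above 25 N).
It fails at once if the blank is driven against the bar with more than 20 N (contact force between blank and bar above 20 N).
It fails at once if the blank is lifted off its sheet or tipped (z of blank in the frame of jig above 0.019 m or angle between blank's own z axis and vertical above 0.1 rad).
It fails at once if a bystander is knocked about (distance of any of dropper, lens_mount, filter_case, tweezers, marker, hex_key from where it was at the start of the episode above 0.02 m).
It also fails if it takes over 72 s, if anything falls off the work surface, if the arm or the gripper's body presses on something with over 40 N, if the wrist force passes 120 N, or if a joint passes its speed limit or range.

## Working session

There is one attempt and no reset: what is moved stays moved. The work goes in short steps, Python scripts to look and compute and a tool call to move; the robot and the scene stay as the last step left them, time stands still between calls to the robot, and variables do not carry over. Pictures are saved under pics/ and viewed, at most 10 in all, crops included, and the job is handed in when it is done.

Besides the shell and the picture viewer there is one more tool, called after ">>>" as name([rows], argument=value, ...), one row to a line, values as JSON. servo_tool: Moves the arm, as the interface text tells. Its arguments: {"type":"object","properties":{"deltas":{"type":"array","items":{"type":"object","properties":{"grip":{"type":"number"},"dx":{"type":"number"},"dy":{"type":"number"},"dz":{"type":"number"},"roll":{"type":"number"}}}}},"required":["deltas"]}

```bash
ls; mkdir -p pics; cat > h.py <<'E'
import numpy as np,cv2
from station import robot
def cam(n):
    c=robot.read_camera(n); R,_=cv2.Rodrigues(np.array(c['rvec'],float)); return c,np.array(c['intrinsics']),R,np.array(c['tvec'],float).ravel()
def atz(K,R,t,uv,z):
    d=R.T@np.linalg.inv(K)@np.array([uv[0],uv[1],1.]); o=-R.T@t
    return o+d*(z-o[2])/d[2]
def proj(K,R,t,P):
    p=K@(R@np.array(P,float)+t); return p[:2]/p[2]
def save(n,im): cv2.imwrite('pics/'+n,im[:,:,::-1])
E
python3 - <<'E'
from h import *
for n in ('top','side'):
    c,K,R,t=cam(n); save(n+'0.png',c['img']); np.savez(n+'0.npz',K=K,R=R,t=t,img=c['img'],rz=c['range_z'])
    print(n,-R.T@t,R[2],K[0,0])
s=robot.get_state(); print(s); print(robot.grip_point_offset)
E
```

```text
pics
top [ 0.32959929 -0.18011059  1.12643933] [ 0.21967108  0.0038915  -0.97556623] 523.0592408253835
side [0.54322414 0.932186   0.72290165] [ 0.00975935 -0.87132195 -0.49061473] 605.1112815016351
{'clock': 0.1, 'q': array([ 9.15589011e-01,  3.13385022e-01,  1.49833234e+00, -2.59763650e-05,
        1.33098157e+00, -2.23432327e-01]), 'qd': array([-8.02549513e-04, -5.52292428e-04, -3.84628362e-03, -1.08241578e-03,
        2.50650608e-04, -2.34733988e-05]), 'joint_efforts': array([ 3.96674091e-03, -4.02820337e+01, -2.52640665e+01,  6.95901085e-02,
        3.42938374e-02, -5.69544011e-05]), 'tcp_pos': array([0.21958186, 0.47660059, 0.20103376]), 'eef_rot': array([-2.23846576e-04,  2.14211353e-01,  9.76787178e-01, -5.05979343e-04]), 'force': array([ 0.62645849,  0.08262856, -0.22398655]), 'ft_torque': array([-0.03499513,  0.00516795, -0.01082511]), 'gripper_force': 0.0, 'finger_gap': 1.0006180391952297}
0.0187
```

View pics/top0.png

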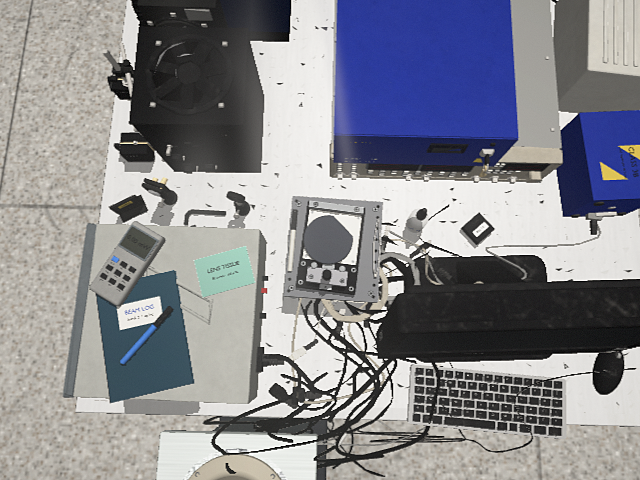

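View pics/side0.png

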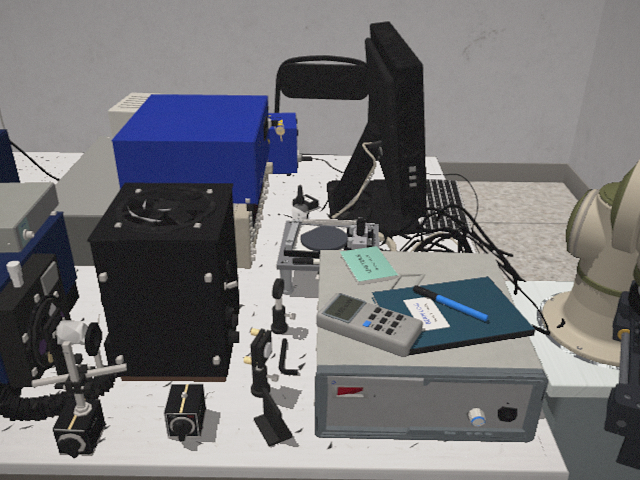

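The top view shows the jig at about (335,250), with the bar at the top (335,205) and the jaw at (330,275). The side view shows the jig at about (328,245). The arm has to come in past the box on the left and the monitor on the right. I'll enlarge both views.

```bash
python3 - <<'E'
import numpy as np,cv2
a=np.load('top0.npz')['img'][190:310,270:400]; b=np.load('side0.npz')['img'][180:300,260:400]
cv2.imwrite('pics/topc.png',cv2.resize(a,None,fx=5,fy=5,interpolation=cv2.INTER_CUBIC)[:,:,::-1])
cv2.imwrite('pics/sidec.png',cv2.resize(b,None,fx=5,fy=5,interpolation=cv2.INTER_CUBIC)[:,:,::-1])
E
```

```text
(no output)
```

View pics/topc.png

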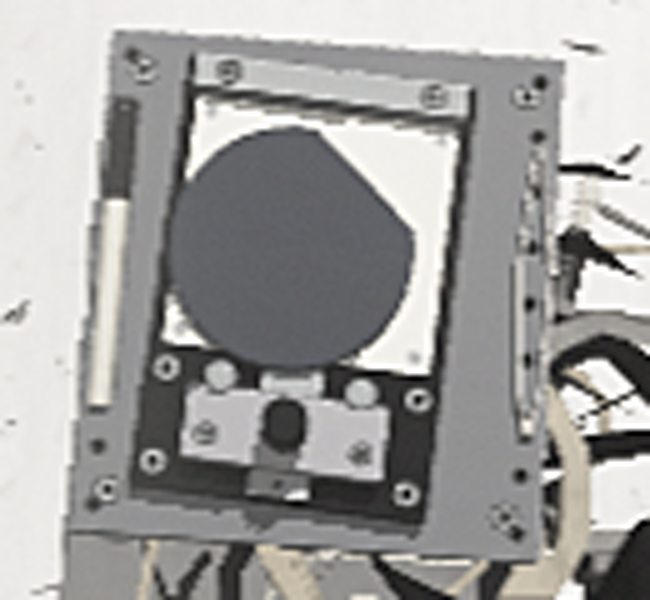

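View pics/sidec.png

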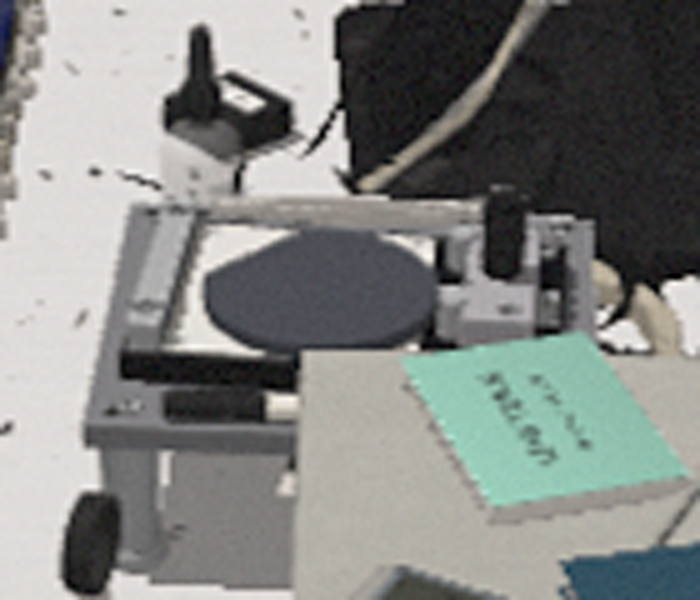

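The top crop shows the blank at about (292,247), with its flat running from (318,130) to (412,232). The bar's front top edge runs from (193,84) to (466,113), and the jaw grip is at (283,425). In the side crop the blank is at (320,290) and the grip top at (505,195).

```bash
cat > meas.py <<'E'
from h import *
from scipy.optimize import least_squares
def fu(x,y,ox=270,oy=190): return ((x+.5)/5-.5+ox,(y+.5)/5-.5+oy)
def blank(img,K,R,t,seed,z=.094,tol=None):
    m=img.astype(int); mx=m.max(2); mn=m.min(2)
    mask=((mx<135)&(mx>60)&(m[:,:,2]-m[:,:,0]>4)).astype(np.uint8)
    mask=cv2.morphologyEx(mask,cv2.MORPH_OPEN,np.ones((3,3)))
    n,l=cv2.connectedComponents(mask,connectivity=4); mk=(l==l[seed[1],seed[0]]).astype(np.uint8)
    c=max(cv2.findContours(mk,cv2.RETR_EXTERNAL,cv2.CHAIN_APPROX_NONE)[0],key=len)[:,0]
    P=np.array([atz(K,R,t,p,z)[:2] for p in c])
    best=None
    for th0 in np.linspace(-np.pi,np.pi,24,endpoint=False):
        def f(p):
            d=P-p[:2]; r=np.hypot(*d.T)-(.05-.0007); s=d@[np.cos(p[2]),np.sin(p[2])]-(.041-.0007); return np.maximum(r,s)
        r=least_squares(f,[*P.mean(0),th0],loss='soft_l1',f_scale=.001)
        if best is None or r.cost<best.cost: best=r
    return best.x,np.sqrt(np.mean(best.fun**2)),mk.sum(),P
E
python3 - <<'E'
from meas import *
A=np.load('top0.npz');B=np.load('side0.npz')
for D,s in((A,(328,239)),(B,(324,238))):
    x,e,n,P=blank(D['img'],D['K'],D['R'],D['t'],s); print('blank',x.round(4),np.degrees(x[2]).round(1),'rms mm',e*1e3,n)
a=(A['K'],A['R'],A['t']);b=(B['K'],B['R'],B['t'])
T=lambda x,y,z:atz(*a,fu(x,y),z)[:2].round(4)
S=lambda x,y,z:atz(*b,fu(x,y,260,180),z)[:2].round(4)
print('deck',[T(*p,.072) for p in((115,30),(562,62),(540,558),(67,530))])
print('plate',[T(*p,.084) for p in((192,55),(475,88),(422,525),(133,495))])
bl,br=T(193,84,.098),T(466,113,.098);print('bar',bl,br,np.degrees(np.arctan2(*(bl-br)[::-1]))-90)
print('griptop',T(284,408,.137),'S',S(508,192,.137))
print('screws bar',T(229,72,.098),T(434,97,.098),'pins',T(221,374,.104),T(362,392,.104))
print('side barfront top', S(150,325,.098),S(207,212,.098), 'side deck', S(90,440,.072),S(132,205,.072),S(592,218,.072))
# heights by range
for D,p in((A,(328,239)),(A,(286,230)),(A,(330,275))):
  K,R,t=D['K'],D['R'],D['t'];z=D['rz'][p[1],p[0]];print((R.T@(np.linalg.inv(K)@[p[0],p[1],1]*z-t)).round(4))
# obstacles height map around jig
rz=A['rz'];vv,uu=np.mgrid[0:480,0:640]
W=((np.stack([uu,vv,np.ones_like(uu)],-1)@np.linalg.inv(a[0]).T*rz[...,None])-a[2])@a[1]
for X in np.arange(.1,.75,.05):
  row=[]
  for Y in np.arange(.3,-.7,-.05):
    q=(abs(W[...,0]-X)<.025)&(abs(W[...,1]-Y)<.025)&(rz>0); row.append('%4d'%(1e3*W[q][:,2].max()) if q.any() else '   .')
  print('%.2f'%X,' '.join(row))
E
```

```text
blank [ 0.502  -0.1469  4.2065] 241.0 rms mm 16.57476612028096 832
blank [ 0.5398 -0.1714 -0.7301] -41.8 rms mm 3.1731914559282397 802
deck [array([ 0.6313, -0.0962]), array([ 0.6218, -0.2834]), array([ 0.4158, -0.2749]), array([ 0.4225, -0.0851])]
plate [array([ 0.6179, -0.1294]), array([ 0.6066, -0.2464]), array([ 0.4268, -0.227 ]), array([ 0.4359, -0.1118])]
bar [ 0.6018 -0.1309] [ 0.5923 -0.2419] -4.891772180477233
griptop [ 0.4649 -0.1715] S [ 0.4624 -0.1772]
screws bar [ 0.6072 -0.1453] [ 0.5987 -0.2289] pins [ 0.4823 -0.146 ] [ 0.4765 -0.2017]
side barfront top [ 0.6089 -0.1309] [ 0.5892 -0.2288] side deck [ 0.6307 -0.0841] [ 0.6255 -0.2829] [ 0.4166 -0.2761]
[ 0.5365 -0.1727  0.0916]
[ 0.5725 -0.0791  0.0015]
[ 0.4579 -0.1785  0.1359]
0.10 -790 -791 -694    6   13   23   29   23   20    8   37   29   -3  -27 -152 -168    .    .    .    .
0.15    .    .    .    5    4   35   31   87   93   26   55   22  -26    8   12   12   30   65   16   15
0.20    5    6  157  139  141  143  142  141   99  106  126   74   37   16   36   18   17   80   18   16
0.25  147  145  158  158  159  1
[... 317 characters left out ...]
  156  144   76   75   75  430  431  431  430  432  432  432  433    .
0.45  146  174  175  174  158  157  156  156   89  140  139   86   74   81   94  197  171  393  394   16
0.50  145  171  174  175  153  155  156  153   93  107  108   88   80   67   71  101  123  105   64   17
0.55  144  145  174  173  148  145  146  143   97   99   99   89   82   64   64   20  118  111   97   78
0.60   64   63  113  118   11  111  114    6   88  102  102  100   81  125   69   23   25   24    4    5
0.65    9   60  117  186    5  108    9    5   75   74  301  302  302  302  301  301  302    4    5    6
0.70   55   59  285  290  293  295  288    6    7  177  304  304  303  304  303  304  303  143  142  145
```

```bash
cat >> h.py <<'E'
from scipy.spatial.transform import Rotation as Ro
def st(): 
    s=robot.get_state(); q=s['eef_rot']; M=Ro.from_quat([q[1],q[2],q[3],q[0]]).as_matrix(); return s,np.array(s['tcp_pos']),M
def delta(p):
    s,t,M=st(); return (M.T@(np.array(p)-t)*100).round(3), np.degrees(np.arctan2(M[1,1],M[0,1])).round(2)
E
python3 - <<'E'
from meas import *
A=np.load('top0.npz');B=np.load('side0.npz')
a=(A['K'],A['R'],A['t']);b=(B['K'],B['R'],B['t'])
def fit(P,F):
    r=least_squares(lambda p:np.r_[np.hypot(*(P-p[:2]).T)-.05,(F-p[:2])@[np.cos(p[2]),np.sin(p[2])]-.041],[*P.mean(0),-.6]); return r.x.round(4),np.degrees(r.x[2]).round(1),(r.fun*1e3).round(1)
rim=[(169,247),(180,310),(215,347),(255,362),(290,367),(350,355),(390,315),(412,265),(290,127),(240,140),(195,180)]
fl=[(330,142),(350,163),(370,186),(390,208),(405,224)]
f=lambda L,c,ox,oy,z=.094:np.array([atz(*c,fu(x,y,ox,oy),z)[:2] for x,y in L])
print(fit(f(rim,a,270,190),f(fl,a,270,190)))
rs=[(435,282),(425,262),(400,243),(360,233),(320,231),(206,295),(222,315),(250,333)]
fs=[(210,275),(230,264),(250,255),(270,246),(290,238)]
print(fit(f(rs,b,260,180),f(fs,b,260,180)))
rz=A['rz'];vv,uu=np.mgrid[0:480,0:640]
W=((np.stack([uu,vv,np.ones_like(uu)],-1)@np.linalg.inv(a[0]).T*rz[...,None])-a[2])@a[1]
q=(W[...,2]>.2)&(W[...,1]<-.05)&(rz>0)
for lo,hi in((.28,.33),(.33,.38),(.38,.43),(.43,.48)):
  m=q&(W[...,0]>lo)&(W[...,0]<hi); print(lo,W[m][:,1].max().round(3))
m=q&(W[...,0]>.5);print('bluebox minx',W[m][:,0].min(),W[m][:,1].max())
m=(abs(W[...,0]-.12)<.1)&(abs(W[...,1]-.1)<.2)
print(delta([.25,.40,.26]),delta([.53,-.172,.26]))
E
```

```text
(array([ 0.5359, -0.1722, -0.8256]), np.float64(-47.3), array([-1.1,  1.1,  0.5, -1.3, -1.4, -0.2, -1.6, -0.7, -0.1, -1. , -2.3,
       -0.2,  0.1, -0.2, -0.2, -0. ]))
(array([ 0.5382, -0.1712, -0.7844]), np.float64(-44.9), array([-2.7, -1.2,  1.1,  0.2, -1. , -0.3, -1.5, -1. , -0.8,  0.3,  0.2,
        0. , -0.8]))
0.28 -0.269
0.33 -0.267
0.38 -0.266Traceback (most recent call last):
  File "<stdin>", line 17, in <module>
    return umr_maximum(a, axis, None, out, keepdims, initial, where)
ValueError: zero-size array to reduction operation maximum which has no identity
```

>>> servo_tool([
  {"dz": -2,"grip": -1},
  {"dz": -5,"grip": -1},
  {"dz": -6,"grip": -1},
])

```text
validation failed for argument at $.de...
```

>>> servo_tool([
  {"dx": 0,"dy": 0,"dz": -3,"roll": 0,"grip": -1},
  {"dx": 0,"dy": 0,"dz": -6,"roll": 0,"grip": -1},
  {"dx": -4,"dy": -3,"dz": -6,"roll": 0,"grip": -0.5},
  {"dx": -7,"dy": -6,"dz": -6,"roll": 0,"grip": -0.3},
  {"dx": -10,"dy": -8.5,"dz": -6,"roll": 0,"grip": -0.1},
  {"dx": -13,"dy": -11,"dz": -6,"roll": 0,"grip": 0},
  {"dx": -16,"dy": -13.5,"dz": -6,"roll": 0,"grip": 0.1},
  {"dx": -20,"dy": -16.5,"dz": -6,"roll": 0,"grip": 0.1},
  {"dx": -24,"dy": -20,"dz": -6,"roll": 0,"grip": 0.1},
  {"dx": -28,"dy": -23,"dz": -6,"roll": 0,"grip": 0.1},
])

```text
clock: 1.1
tcp_pos: [0.3764, 0.1516, 0.2615]
eef_rot: [0.0, 0.214, 0.977, 0.0]
force: [1.6, -0.2, -0.9]
finger_gap: 0.445
gripper_force: 0.0
```

```bash
python3 - <<'E'
from h import *
s,t,M=st(); print(s['clock'],t,s['force'],s['finger_gap'],delta([.537,-.172,.16]))
E
```

```text
1.1 [0.37643274 0.15162591 0.26151427] [ 1.64796249 -0.15469241 -0.90988588] 0.44504449714995986 (array([-28.121, -22.68 ,  10.151]), np.float64(65.28))
```

>>> servo_tool([
  {"dx": -4,"dy": -3,"dz": 0,"roll": 0,"grip": 0.1},
  {"dx": -8,"dy": -6,"dz": 0,"roll": 0,"grip": 0.1},
  {"dx": -12,"dy": -9.5,"dz": 0,"roll": 0,"grip": 0.1},
  {"dx": -16,"dy": -13,"dz": 0,"roll": 0,"grip": 0.1},
  {"dx": -20,"dy": -16,"dz": 0,"roll": 0,"grip": 0.1},
  {"dx": -24,"dy": -19,"dz": 0,"roll": 0,"grip": 0.1},
  {"dx": -27,"dy": -21.7,"dz": 1,"roll": 0,"grip": 0.1},
  {"dx": -28.1,"dy": -22.7,"dz": 4,"roll": 0,"grip": 0.1},
  {"dx": -28.1,"dy": -22.7,"dz": 8,"roll": 0,"grip": 0.1},
  {"dx": -28.1,"dy": -22.7,"dz": 10,"roll": 0,"grip": 0.1},
])

```text
clock: 2.1
tcp_pos: [0.5352, -0.1702, 0.1578]
eef_rot: [-0.002, 0.215, 0.977, 0.001]
force: [0.2, 0.5, -0.8]
finger_gap: 0.447
gripper_force: 0.0
```

```bash
python3 - <<'E'
from h import *
s,t,M=st(); print(s['clock'],t,s['force'],s['finger_gap'],delta([.537,-.172,.10]))
for n,(x,y) in dict(side=(250,160)).items():
    c,K,R,t=cam(n); save('s1.png',cv2.resize(c['img'][y:y+140,x:x+160],None,fx=4,fy=4,interpolation=cv2.INTER_CUBIC))
E
```

```text
2.1 [ 0.53521633 -0.17018849  0.15777261] [ 0.1956188   0.46937821 -0.81465824] 0.4468005059031382 (array([-0.268, -0.092,  5.776]), np.float64(65.2))
```

View pics/s1.png

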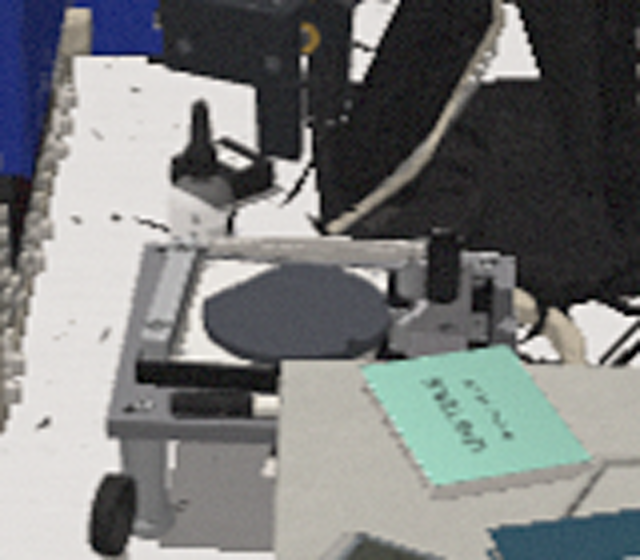

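The fingers are above the blank, with the tips at about (280,155) in the crop and clear of everything. I'll descend.

>>> servo_tool([
  {"dx": 0,"dy": 0,"dz": 1.5,"roll": 0,"grip": 0.1},
  {"dx": 0,"dy": 0,"dz": 3,"roll": 0,"grip": 0.1},
  {"dx": 0,"dy": 0,"dz": 4,"roll": 0,"grip": 0.1},
  {"dx": 0,"dy": 0,"dz": 4.8,"roll": 0,"grip": 0.1},
  {"dx": 0,"dy": 0,"dz": 5.3,"roll": 0,"grip": 0.1},
  {"dx": 0,"dy": 0,"dz": 5.3,"roll": 0,"grip": 0.1},
  {"dx": 0,"dy": 0,"dz": 5.3,"roll": 0,"grip": 0.1},
  {"dx": 0,"dy": 0,"dz": 5.3,"roll": 0,"grip": 0.1},
])

```text
clock: 2.95
tcp_pos: [0.5367, -0.1704, 0.1091]
eef_rot: [0.0, 0.214, 0.977, -0.0]
force: [-0.1, 0.1, -0.6]
finger_gap: 0.449
gripper_force: 0.0
```

```bash
python3 - <<'E'
from h import *
for i in range(1):
  s,t,M=st(); print(s['clock'],t,s['force'],s['ft_torque'],M[:,2],delta([.537,-.172,.094]))
E
```

```text
2.95 [ 0.53674652 -0.17037046  0.10906491] [-0.14198619  0.12058931 -0.56262768] [-0.03078005 -0.05112736 -0.01021363] [ 8.13630951e-04 -4.50646764e-04 -9.99999567e-01] (array([-0.09 , -0.137,  1.507]), np.float64(65.26))
```

>>> servo_tool([
  {"dx": -0.05,"dy": -0.1,"dz": 0.5,"roll": 0,"grip": 0.1},
  {"dx": -0.05,"dy": -0.1,"dz": 0.9,"roll": 0,"grip": 0.1},
  {"dx": -0.05,"dy": -0.1,"dz": 1.1,"roll": 0,"grip": 0.1},
  {"dx": -0.05,"dy": -0.1,"dz": 1.15,"roll": 0,"grip": 0.1},
  {"dx": -0.05,"dy": -0.1,"dz": 1.18,"roll": 0,"grip": 0.1},
  {"dx": -0.05,"dy": -0.1,"dz": 1.2,"roll": 0,"grip": 0.1},
  {"dx": -0.05,"dy": -0.1,"dz": 1.2,"roll": 0,"grip": 0.1},
])

```text
clock: 3.65
tcp_pos: [0.5366, -0.1714, 0.0966]
eef_rot: [0.0, 0.214, 0.977, -0.0]
force: [-1.0, -0.0, 0.2]
finger_gap: 0.452
gripper_force: 0.0
```

>>> servo_tool([
  {"dx": 0,"dy": 0,"dz": 0.02,"roll": 0,"grip": 0.1},
  {"dx": 0,"dy": 0,"dz": 0.04,"roll": 0,"grip": 0.1},
  {"dx": 0,"dy": 0,"dz": 0.06,"roll": 0,"grip": 0.1},
  {"dx": 0,"dy": 0,"dz": 0.08,"roll": 0,"grip": 0.1},
  {"dx": 0,"dy": 0,"dz": 0.08,"roll": 0,"grip": 0.1},
])

```text
clock: 4.15
tcp_pos: [0.5365, -0.1714, 0.0957]
eef_rot: [-0.0, 0.214, 0.977, 0.0]
force: [-0.1, -0.2, -0.5]
finger_gap: 0.449
gripper_force: 0.0
```

>>> servo_tool([
  {"dx": 0,"dy": 0,"dz": 0.02,"roll": 0,"grip": 0.1},
  {"dx": 0,"dy": 0,"dz": 0.04,"roll": 0,"grip": 0.1},
  {"dx": 0,"dy": 0,"dz": 0.06,"roll": 0,"grip": 0.1},
  {"dx": 0,"dy": 0,"dz": 0.07,"roll": 0,"grip": 0.1},
  {"dx": 0,"dy": 0,"dz": 0.07,"roll": 0,"grip": 0.1},
])

```text
clock: 4.65
tcp_pos: [0.5365, -0.1714, 0.095]
eef_rot: [-0.0, 0.214, 0.977, -0.0]
force: [0.0, 0.1, -0.5]
finger_gap: 0.448
gripper_force: 0.0
```

>>> servo_tool([
  {"dx": 0,"dy": 0,"dz": 0.01,"roll": 0,"grip": 0.1},
  {"dx": 0,"dy": 0,"dz": 0.02,"roll": 0,"grip": 0.1},
  {"dx": 0,"dy": 0,"dz": 0.03,"roll": 0,"grip": 0.1},
  {"dx": 0,"dy": 0,"dz": 0.03,"roll": 0,"grip": 0.1},
])

```text
clock: 5.05
tcp_pos: [0.5365, -0.1714, 0.0947]
eef_rot: [-0.0, 0.214, 0.977, -0.0]
force: [0.8, 0.3, 0.0]
finger_gap: 0.449
gripper_force: 0.0
```

>>> servo_tool([
  {"dx": 0,"dy": 0,"dz": 0.01,"roll": 0,"grip": 0.1},
  {"dx": 0,"dy": 0,"dz": 0.02,"roll": 0,"grip": 0.1},
  {"dx": 0,"dy": 0,"dz": 0.03,"roll": 0,"grip": 0.1},
  {"dx": 0,"dy": 0,"dz": 0.03,"roll": 0,"grip": 0.1},
])

```text
clock: 5.45
tcp_pos: [0.5365, -0.1714, 0.0944]
eef_rot: [-0.0, 0.214, 0.977, 0.0]
force: [-0.8, -0.6, -0.6]
finger_gap: 0.445
gripper_force: 0.0
```

>>> servo_tool([
  {"dx": 0,"dy": 0,"dz": 0.01,"roll": 0,"grip": 0.1},
  {"dx": 0,"dy": 0,"dz": 0.02,"roll": 0,"grip": 0.1},
  {"dx": 0,"dy": 0,"dz": 0.02,"roll": 0,"grip": 0.1},
])

```text
clock: 5.75
tcp_pos: [0.5365, -0.1713, 0.0942]
eef_rot: [-0.0, 0.214, 0.977, 0.0]
force: [0.8, 0.1, 0.5]
finger_gap: 0.447
gripper_force: 0.0
```

>>> servo_tool([
  {"dx": 0,"dy": 0,"dz": 0.01,"roll": 0,"grip": 0.1},
  {"dx": 0,"dy": 0,"dz": 0.02,"roll": 0,"grip": 0.1},
  {"dx": 0,"dy": 0,"dz": 0.02,"roll": 0,"grip": 0.1},
])

```text
clock: 6.05
tcp_pos: [0.5365, -0.1714, 0.094]
eef_rot: [-0.0, 0.214, 0.977, 0.0]
force: [0.2, 0.0, 0.9]
finger_gap: 0.452
gripper_force: 0.0
```

>>> servo_tool([
  {"dx": 0,"dy": 0,"dz": 0.01,"roll": 0,"grip": 0.1},
  {"dx": 0,"dy": 0,"dz": 0.02,"roll": 0,"grip": 0.1},
  {"dx": 0,"dy": 0,"dz": 0.02,"roll": 0,"grip": 0.1},
])

```text
clock: 6.35
tcp_pos: [0.5365, -0.1714, 0.0938]
eef_rot: [-0.0, 0.214, 0.977, 0.0]
force: [-0.5, -0.1, 0.6]
finger_gap: 0.45
gripper_force: 0.0
```

>>> servo_tool([
  {"dx": 0,"dy": 0,"dz": 0.01,"roll": 0,"grip": 0.1},
  {"dx": 0,"dy": 0,"dz": 0.02,"roll": 0,"grip": 0.1},
  {"dx": 0,"dy": 0,"dz": 0.02,"roll": 0,"grip": 0.1},
])

```text
clock: 6.65
tcp_pos: [0.5365, -0.1713, 0.0936]
eef_rot: [-0.0, 0.214, 0.977, 0.0]
force: [-0.6, -0.2, -0.5]
finger_gap: 0.45
gripper_force: 0.0
```

>>> servo_tool([
  {"dx": 0,"dy": 0,"dz": 0.01,"roll": 0,"grip": 0.1},
  {"dx": 0,"dy": 0,"dz": 0.02,"roll": 0,"grip": 0.1},
  {"dx": 0,"dy": 0,"dz": 0.02,"roll": 0,"grip": 0.1},
])

```text
clock: 6.95
tcp_pos: [0.5365, -0.1713, 0.0934]
eef_rot: [-0.0, 0.214, 0.977, -0.0]
force: [-0.2, -0.6, -0.7]
finger_gap: 0.448
gripper_force: 0.0
```

>>> servo_tool([
  {"dx": 0,"dy": 0,"dz": 0.01,"roll": 0,"grip": 0.1},
  {"dx": 0,"dy": 0,"dz": 0.01,"roll": 0,"grip": 0.1},
])

```text
clock: 7.15
tcp_pos: [0.5365, -0.1713, 0.0933]
eef_rot: [-0.0, 0.214, 0.977, 0.0]
force: [-0.5, 0.0, 0.3]
finger_gap: 0.455
gripper_force: 0.0
```

>>> servo_tool([
  {"dx": 0,"dy": 0,"dz": 0.01,"roll": 0,"grip": 0.1},
  {"dx": 0,"dy": 0,"dz": 0.02,"roll": 0,"grip": 0.1},
  {"dx": 0,"dy": 0,"dz": 0.02,"roll": 0,"grip": 0.1},
])

```text
clock: 7.45
tcp_pos: [0.5365, -0.1714, 0.0931]
eef_rot: [-0.0, 0.214, 0.977, -0.0]
force: [-0.3, 0.2, -0.8]
finger_gap: 0.453
gripper_force: 0.0
```

>>> servo_tool([
  {"dx": 0,"dy": 0,"dz": 0.01,"roll": 0,"grip": 0.1},
  {"dx": 0,"dy": 0,"dz": 0.02,"roll": 0,"grip": 0.1},
  {"dx": 0,"dy": 0,"dz": 0.02,"roll": 0,"grip": 0.1},
])

```text
clock: 7.75
tcp_pos: [0.5365, -0.1714, 0.0929]
eef_rot: [-0.0, 0.214, 0.977, 0.0]
force: [0.1, 0.4, -1.0]
finger_gap: 0.449
gripper_force: 0.0
```

>>> servo_tool([
  {"dx": 0,"dy": 0,"dz": 0.01,"roll": 0,"grip": 0.1},
  {"dx": 0,"dy": 0,"dz": 0.01,"roll": 0,"grip": 0.1},
])

```text
clock: 7.95
tcp_pos: [0.5365, -0.1714, 0.0928]
eef_rot: [-0.0, 0.214, 0.977, -0.0]
force: [0.2, -0.1, 0.5]
finger_gap: 0.458
gripper_force: 0.0
```

```bash
python3 - <<'E'
import numpy as np
for n,u,v in(('top',328,239),('side',324,238),('top',285,205)):
    A=np.load(n+'0.npz');K,R,t=A['K'],A['R'],A['t'];z=[]
    for i in range(-8,9):
        for j in range(-4,5):
            d=A['rz'][v+j,u+i]
            if d>0: z.append((R.T@(np.linalg.inv(K)@[u+i,v+j,1]*d-t))[2])
    print(n,len(z),np.median(z),np.std(z))
E
```

```text
top 153 0.09315422782787328 0.001851599681460639
side 153 0.09428778702117557 0.0012637566739476817
top 151 -0.0002019685041555825 0.027094419038252694
```

>>> servo_tool([
  {"dx": 0,"dy": 0,"dz": 0.01,"roll": 0,"grip": 0.1},
  {"dx": 0,"dy": 0,"dz": 0.02,"roll": 0,"grip": 0.1},
  {"dx": 0,"dy": 0,"dz": 0.02,"roll": 0,"grip": 0.1},
])

```text
clock: 8.25
tcp_pos: [0.5365, -0.1714, 0.0926]
eef_rot: [-0.0, 0.214, 0.977, 0.0]
force: [0.7, 0.2, -0.6]
finger_gap: 0.45
gripper_force: 0.0
```

>>> servo_tool([
  {"dx": 0,"dy": 0,"dz": 0.01,"roll": 0,"grip": 0.1},
  {"dx": 0,"dy": 0,"dz": 0.02,"roll": 0,"grip": 0.1},
  {"dx": 0,"dy": 0,"dz": 0.02,"roll": 0,"grip": 0.1},
])

```text
clock: 8.55
tcp_pos: [0.5365, -0.1714, 0.0924]
eef_rot: [-0.0, 0.214, 0.977, 0.0]
force: [0.1, -0.1, -0.5]
finger_gap: 0.448
gripper_force: 0.0
```

>>> servo_tool([
  {"dx": 0,"dy": 0,"dz": 0.01,"roll": 0,"grip": 0.1},
  {"dx": 0,"dy": 0,"dz": 0.01,"roll": 0,"grip": 0.1},
])

```text
clock: 8.75
tcp_pos: [0.5365, -0.1714, 0.0923]
eef_rot: [0.0, 0.214, 0.977, -0.0]
force: [0.0, 0.1, 0.2]
finger_gap: 0.455
gripper_force: 0.0
```

>>> servo_tool([
  {"dx": 0,"dy": 0,"dz": 0.01,"roll": 0,"grip": 0.1},
  {"dx": 0,"dy": 0,"dz": 0.02,"roll": 0,"grip": 0.1},
  {"dx": 0,"dy": 0,"dz": 0.02,"roll": 0,"grip": 0.1},
])

```text
clock: 9.05
tcp_pos: [0.5365, -0.1714, 0.0921]
eef_rot: [0.0, 0.214, 0.977, -0.0]
force: [0.2, 0.8, -0.3]
finger_gap: 0.448
gripper_force: 0.0
```

>>> servo_tool([
  {"dx": 0,"dy": 0,"dz": 0.01,"roll": 0,"grip": 0.1},
  {"dx": 0,"dy": 0,"dz": 0.02,"roll": 0,"grip": 0.1},
  {"dx": 0,"dy": 0,"dz": 0.02,"roll": 0,"grip": 0.1},
])

```text
clock: 9.35
tcp_pos: [0.5365, -0.1714, 0.0919]
eef_rot: [-0.0, 0.214, 0.977, -0.0]
force: [-0.4, -0.5, 0.4]
finger_gap: 0.452
gripper_force: 0.0
```

>>> servo_tool([
  {"dx": 0,"dy": 0,"dz": 0.01,"roll": 0,"grip": 0.1},
  {"dx": 0,"dy": 0,"dz": 0.02,"roll": 0,"grip": 0.1},
  {"dx": 0,"dy": 0,"dz": 0.02,"roll": 0,"grip": 0.1},
])

```text
clock: 9.65
tcp_pos: [0.5365, -0.1714, 0.0917]
eef_rot: [-0.0, 0.214, 0.977, 0.0]
force: [0.0, 0.2, 0.5]
finger_gap: 0.45
gripper_force: 0.0
```

>>> servo_tool([
  {"dx": 0,"dy": 0,"dz": 0.01,"roll": 0,"grip": 0.1},
  {"dx": 0,"dy": 0,"dz": 0.02,"roll": 0,"grip": 0.1},
  {"dx": 0,"dy": 0,"dz": 0.02,"roll": 0,"grip": 0.1},
])

```text
clock: 9.95
tcp_pos: [0.5365, -0.1713, 0.0915]
eef_rot: [-0.0, 0.214, 0.977, 0.0]
force: [-0.4, 0.3, 0.3]
finger_gap: 0.451
gripper_force: 0.0
```

```bash
python3 - <<'E'
from h import *
c,K,R,t=cam('side'); x,y=285,195; save('s2.png',cv2.resize(c['img'][y:y+70,x:x+90],None,fx=8,fy=8,interpolation=cv2.INTER_CUBIC))
E
```

```text
(no output)
```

View pics/s2.png

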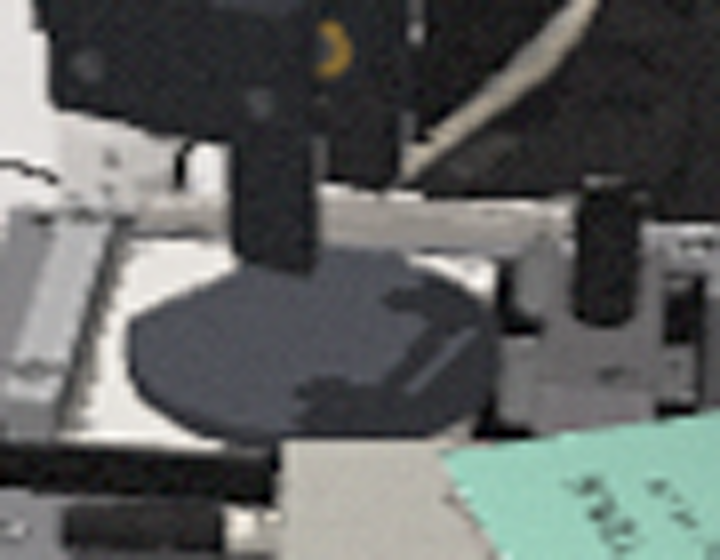

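The near finger tip is at crop (275,268) and the far one at about (370,188). Their shadows are offset on the disc at (300,390) and (395,295), so the tips are still well above the blank. I'll compute the gap.

```bash
python3 - <<'E'
from h import *
D=np.load('side0.npz');b=(D['K'],D['R'],D['t'])
s,t,M=st(); print(t,s['force'])
f=lambda u,v:((u+.5)/8-.5+285,(v+.5)/8-.5+195)
for sg in(-1,1):
  for z in(.0915,.11,.12): 
    p=t+sg*.029*M[:,1]; p[2]=z; q=proj(*b,p); print(sg,p.round(3),'crop px',((q-[285,195]+.5)*8-.5).round(0))
for p in((275,268),(370,188)):
  print([atz(*b,f(*p),z).round(4) for z in(.094,.11,.12)])
E
```

```text
[ 0.5365201  -0.17137934  0.09150762] [-0.28665561 -0.27919122  0.48949537]
-1 [ 0.524 -0.198  0.092] crop px [370. 299.]
-1 [ 0.524 -0.198  0.11 ] crop px [371. 238.]
-1 [ 0.524 -0.198  0.12 ] crop px [372. 205.]
1 [ 0.549 -0.145  0.092] crop px [277. 398.]
1 [ 0.549 -0.145  0.11 ] crop px [278. 335.]
1 [ 0.549 -0.145  0.12 ] crop px [278. 301.]
[array([ 0.5499, -0.2097,  0.094 ]), array([ 0.5497, -0.1807,  0.11  ]), array([ 0.5496, -0.1625,  0.12  ])]
[array([ 0.524 , -0.2565,  0.094 ]), array([ 0.5245, -0.2262,  0.11  ]), array([ 0.5248, -0.2073,  0.12  ])]
```

```bash
python3 - <<'E'
from h import *
s,tt,M=st(); print(s['clock'],tt,s['q'])
c,K,R,t=cam('side'); rz=c['range_z']
def w(u,v):
    d=rz[v,u]; return (R.T@(np.linalg.inv(K)@[u,v,1]*d-t)).round(4) if d>0 else None
for v in range(210,252,2): print(v,w(319,v),w(331,v))
E
```

```text
10.0 [ 0.5365201  -0.17137934  0.09150762] [-5.17152777e-01  5.01679878e-01  1.52357786e+00 -3.39666081e-05
  1.11636465e+00 -1.65614173e+00]
210 [ 0.5494 -0.0839  0.2021] [ 0.5251 -0.1889  0.1487]
212 [ 0.5493 -0.0825  0.1986] [ 0.5249 -0.1922  0.1424]
214 [ 0.5493 -0.0826  0.1943] [ 0.5249 -0.1889  0.1393]
216 [ 0.5496 -0.1361  0.162 ] [ 0.5248 -0.1857  0.1363]
218 [ 0.5496 -0.1426  0.1541] [ 0.5247 -0.1898  0.1294]
220 [ 0.5495 -0.1385  0.1517] [ 0.5232 -0.2732  0.0802]
222 [ 0.5495 -0.1377  0.1476] [ 0.5232 -0.2681  0.0778]
224 [ 0.5494 -0.1408  0.1413] [ 0.5232 -0.2651  0.0743]
226 [ 0.5494 -0.1386  0.1379] [ 0.5238 -0.2185  0.0946]
228 [ 0.5494 -0.1455  0.1295] [ 0.5239 -0.2078  0.0956]
230 [ 0.5496 -0.202   0.0935] [ 0.524  -0.1979  0.0962]
232 [ 0.5495 -0.1905  0.095 ] [ 0.524  -0.194   0.0935]
234 [ 0.5495 -0.1831  0.0943] [ 0.5241 -0.1792  0.0969]
236 [ 0.5493 -0.1722  0.0957] [ 0.5242 -0.1724  0.0959]
238 [ 0.5493 -0.1675  0.0935] [ 0.5242 -0.1677  0.0938]
240 [ 0.5492 -0.156   0.0953] [ 0.5243 -0.1547  0.0964]
242 [ 0.5491 -0.1481  0.0951] [ 0.5243 -0.1515  0.0935]
244 [ 0.549  -0.139   0.0956] [ 0.5244 -0.1406  0.095 ]
246 [ 0.5489 -0.1338  0.0939] [ 0.5244 -0.1309  0.096 ]
248 [ 0.5488 -0.1239  0.0951] [ 0.5244 -0.1269  0.0936]
250 [ 0.5488 -0.1255  0.0893] [ 0.5259 -0.0393  0.1414]
```

The depth image shows the finger tips about 37 mm above the reported TCP, at z≈0.128. I'll go by the camera, descend 30 mm, then feel for contact.

>>> servo_tool([
  {"dx": 0,"dy": 0,"dz": 0.8,"roll": 0,"grip": 0.1},
  {"dx": 0,"dy": 0,"dz": 1.6,"roll": 0,"grip": 0.1},
  {"dx": 0,"dy": 0,"dz": 2.2,"roll": 0,"grip": 0.1},
  {"dx": 0,"dy": 0,"dz": 2.5,"roll": 0,"grip": 0.1},
  {"dx": 0,"dy": 0,"dz": 2.7,"roll": 0,"grip": 0.1},
  {"dx": 0,"dy": 0,"dz": 2.8,"roll": 0,"grip": 0.1},
  {"dx": 0,"dy": 0,"dz": 2.8,"roll": 0,"grip": 0.1},
])

```text
clock: 10.75
tcp_pos: [0.5366, -0.1714, 0.0636]
eef_rot: [0.0, 0.214, 0.977, -0.0]
force: [-0.2, 0.8, -0.5]
finger_gap: 0.451
gripper_force: 0.0
```

```bash
python3 - <<'E'
from h import *
s,tt,M=st(); print(s['clock'],tt,s['force'])
c,K,R,t=cam('side'); rz=c['range_z']
def w(u,v):
    d=rz[v,u]; return (R.T@(np.linalg.inv(K)@[u,v,1]*d-t)).round(4) if d>0 else None
for v in range(226,250,1): print(v,w(319,v),w(331,v))
E
```

```text
10.75 [ 0.5365962  -0.17138243  0.06356609] [-0.17677454  0.80941902 -0.4886457 ]
226 [ 0.5491 -0.0828  0.1684] [ 0.5243 -0.1895  0.1105]
227 [ 0.549  -0.0831  0.1661] [ 0.5244 -0.1844  0.1109]
228 [ 0.5493 -0.1384  0.1334] [ 0.5243 -0.1885  0.1062]
229 [ 0.5493 -0.1358  0.1325] [ 0.5242 -0.1872  0.1045]
230 [ 0.5493 -0.1389  0.1285] [ 0.5241 -0.19    0.1006]
231 [ 0.5493 -0.1428  0.124 ] [ 0.5239 -0.2002  0.0924]
232 [ 0.5492 -0.1384  0.1242] [ 0.524  -0.194   0.0934]
233 [ 0.5492 -0.139   0.1215] [ 0.524  -0.1882  0.0943]
234 [ 0.5492 -0.1403  0.1184] [ 0.5241 -0.1807  0.0961]
235 [ 0.5492 -0.1414  0.1155] [ 0.5241 -0.179   0.0946]
236 [ 0.5492 -0.1398  0.114 ] [ 0.5241 -0.1749  0.0945]
237 [ 0.5492 -0.1408  0.1111] [ 0.5242 -0.1693  0.0953]
238 [ 0.5492 -0.1442  0.1068] [ 0.5241 -0.1723  0.0911]
239 [ 0.5491 -0.1403  0.1067] [ 0.5242 -0.1615  0.0949]
240 [ 0.5491 -0.1472  0.1004] [ 0.5243 -0.1552  0.0961]
241 [ 0.5491 -0.1507  0.0959] [ 0.5242 -0.1547  0.094 ]
242 [ 0.5491 -0.1489  0.0946] [ 0.5243 -0.1516  0.0934]
243 [ 0.549  -0.1454  0.0943] [ 0.5243 -0.1452  0.0948]
244 [ 0.549  -0.1417  0.0941] [ 0.5243 -0.1433  0.0935]
245 [ 0.549  -0.137   0.0944] [ 0.5243 -0.141   0.0924]
246 [ 0.5489 -0.1287  0.0969] [ 0.5244 -0.1318  0.0955]
247 [ 0.5489 -0.1286  0.0946] [ 0.5244 -0.1294  0.0945]
248 [ 0.5488 -0.1236  0.0952] [ 0.5245 -0.1237  0.0955]
249 [ 0.5488 -0.131   0.0884] [ 0.5244 -0.1258  0.0919]
```

>>> servo_tool([
  {"dx": 0,"dy": 0,"dz": 0.05,"roll": 0,"grip": 0.1},
  {"dx": 0,"dy": 0,"dz": 0.1,"roll": 0,"grip": 0.1},
  {"dx": 0,"dy": 0,"dz": 0.15,"roll": 0,"grip": 0.1},
  {"dx": 0,"dy": 0,"dz": 0.2,"roll": 0,"grip": 0.1},
  {"dx": 0,"dy": 0,"dz": 0.23,"roll": 0,"grip": 0.1},
  {"dx": 0,"dy": 0,"dz": 0.25,"roll": 0,"grip": 0.1},
  {"dx": 0,"dy": 0,"dz": 0.27,"roll": 0,"grip": 0.1},
  {"dx": 0,"dy": 0,"dz": 0.27,"roll": 0,"grip": 0.1},
])

```text
clock: 11.6
tcp_pos: [0.5365, -0.1714, 0.0608]
eef_rot: [0.0, 0.214, 0.977, -0.0]
force: [0.5, 0.5, 0.3]
finger_gap: 0.448
gripper_force: 0.0
```

>>> servo_tool([
  {"dx": 0,"dy": 0,"dz": 0.01,"roll": 0,"grip": 0.1},
  {"dx": 0,"dy": 0,"dz": 0.02,"roll": 0,"grip": 0.1},
  {"dx": 0,"dy": 0,"dz": 0.03,"roll": 0,"grip": 0.1},
  {"dx": 0,"dy": 0,"dz": 0.03,"roll": 0,"grip": 0.1},
])

```text
clock: 12.0
tcp_pos: [0.5365, -0.1713, 0.0605]
eef_rot: [-0.0, 0.214, 0.977, 0.0]
force: [0.3, -0.1, -0.0]
finger_gap: 0.451
gripper_force: 0.0
```

>>> servo_tool([
  {"dx": 0,"dy": 0,"dz": 0.01,"roll": 0,"grip": 0.1},
  {"dx": 0,"dy": 0,"dz": 0.02,"roll": 0,"grip": 0.1},
  {"dx": 0,"dy": 0,"dz": 0.02,"roll": 0,"grip": 0.1},
])

```text
clock: 12.3
tcp_pos: [0.5366, -0.1714, 0.0603]
eef_rot: [0.0, 0.214, 0.977, -0.0]
force: [-0.5, 0.7, -0.9]
finger_gap: 0.446
gripper_force: 0.0
```

>>> servo_tool([
  {"dx": 0,"dy": 0,"dz": 0.01,"roll": 0,"grip": 0.1},
  {"dx": 0,"dy": 0,"dz": 0.02,"roll": 0,"grip": 0.1},
  {"dx": 0,"dy": 0,"dz": 0.03,"roll": 0,"grip": 0.1},
  {"dx": 0,"dy": 0,"dz": 0.03,"roll": 0,"grip": 0.1},
])

```text
clock: 12.7
tcp_pos: [0.5365, -0.1714, 0.06]
eef_rot: [0.0, 0.214, 0.977, -0.0]
force: [0.1, 0.0, 0.9]
finger_gap: 0.449
gripper_force: 0.0
```

>>> servo_tool([
  {"dx": 0,"dy": 0,"dz": 0.01,"roll": 0,"grip": 0.1},
  {"dx": 0,"dy": 0,"dz": 0.01,"roll": 0,"grip": 0.1},
])

```text
clock: 12.9
tcp_pos: [0.5365, -0.1714, 0.0599]
eef_rot: [-0.0, 0.214, 0.977, -0.0]
force: [0.3, 0.6, 0.3]
finger_gap: 0.446
gripper_force: 0.0
```

>>> servo_tool([
  {"dx": 0,"dy": 0,"dz": 0.01,"roll": 0,"grip": 0.1},
  {"dx": 0,"dy": 0,"dz": 0.02,"roll": 0,"grip": 0.1},
  {"dx": 0,"dy": 0,"dz": 0.03,"roll": 0,"grip": 0.1},
  {"dx": 0,"dy": 0,"dz": 0.03,"roll": 0,"grip": 0.1},
])

```text
clock: 13.3
tcp_pos: [0.5365, -0.1714, 0.0596]
eef_rot: [-0.0, 0.214, 0.977, -0.0]
force: [0.6, 0.9, 0.7]
finger_gap: 0.45
gripper_force: 0.0
```

>>> servo_tool([
  {"dx": 0,"dy": 0,"dz": 0.01,"roll": 0,"grip": 0.1},
  {"dx": 0,"dy": 0,"dz": 0.01,"roll": 0,"grip": 0.1},
])

```text
clock: 13.5
tcp_pos: [0.5365, -0.1714, 0.0595]
eef_rot: [0.0, 0.214, 0.977, -0.0]
force: [0.3, -0.8, -0.5]
finger_gap: 0.448
gripper_force: 0.0
```

>>> servo_tool([
  {"dx": 0,"dy": 0,"dz": 0.01,"roll": 0,"grip": 0.1},
  {"dx": 0,"dy": 0,"dz": 0.02,"roll": 0,"grip": 0.1},
  {"dx": 0,"dy": 0,"dz": 0.03,"roll": 0,"grip": 0.1},
  {"dx": 0,"dy": 0,"dz": 0.03,"roll": 0,"grip": 0.1},
])

```text
clock: 13.9
tcp_pos: [0.5365, -0.1714, 0.0592]
eef_rot: [-0.0, 0.214, 0.977, -0.0]
force: [0.4, -1.0, -0.3]
finger_gap: 0.45
gripper_force: 0.0
```

>>> servo_tool([
  {"dx": 0,"dy": 0,"dz": 0.01,"roll": 0,"grip": 0.1},
  {"dx": 0,"dy": 0,"dz": 0.01,"roll": 0,"grip": 0.1},
])

```text
clock: 14.1
tcp_pos: [0.5365, -0.1714, 0.0591]
eef_rot: [-0.0, 0.214, 0.977, -0.0]
force: [-1.0, 0.1, -0.1]
finger_gap: 0.451
gripper_force: 0.0
```

>>> servo_tool([
  {"dx": 0,"dy": 0,"dz": 0.01,"roll": 0,"grip": 0.1},
  {"dx": 0,"dy": 0,"dz": 0.02,"roll": 0,"grip": 0.1},
  {"dx": 0,"dy": 0,"dz": 0.03,"roll": 0,"grip": 0.1},
  {"dx": 0,"dy": 0,"dz": 0.03,"roll": 0,"grip": 0.1},
])

```text
clock: 14.5
tcp_pos: [0.5365, -0.1714, 0.0588]
eef_rot: [0.0, 0.214, 0.977, -0.0]
force: [-0.6, 0.3, -0.5]
finger_gap: 0.449
gripper_force: 0.0
```

>>> servo_tool([
  {"dx": 0,"dy": 0,"dz": 0.01,"roll": 0,"grip": 0.1},
  {"dx": 0,"dy": 0,"dz": 0.01,"roll": 0,"grip": 0.1},
])

```text
clock: 14.7
tcp_pos: [0.5365, -0.1713, 0.0587]
eef_rot: [-0.0, 0.214, 0.977, 0.0]
force: [0.7, -0.6, 0.4]
finger_gap: 0.45
gripper_force: 0.0
```

>>> servo_tool([
  {"dx": 0,"dy": 0,"dz": 0.01,"roll": 0,"grip": 0.1},
  {"dx": 0,"dy": 0,"dz": 0.02,"roll": 0,"grip": 0.1},
  {"dx": 0,"dy": 0,"dz": 0.03,"roll": 0,"grip": 0.1},
  {"dx": 0,"dy": 0,"dz": 0.03,"roll": 0,"grip": 0.1},
])

```text
clock: 15.1
tcp_pos: [0.5365, -0.1714, 0.0584]
eef_rot: [-0.0, 0.214, 0.977, -0.0]
force: [-0.9, 0.0, 0.5]
finger_gap: 0.446
gripper_force: 0.0
```

>>> servo_tool([
  {"dx": 0,"dy": 0,"dz": 0.01,"roll": 0,"grip": 0.1},
  {"dx": 0,"dy": 0,"dz": 0.01,"roll": 0,"grip": 0.1},
])

```text
clock: 15.3
tcp_pos: [0.5365, -0.1714, 0.0583]
eef_rot: [0.0, 0.214, 0.977, -0.0]
force: [0.2, -0.5, -0.2]
finger_gap: 0.453
gripper_force: 0.0
```

>>> servo_tool([
  {"dx": 0,"dy": 0,"dz": 0.01,"roll": 0,"grip": 0.1},
  {"dx": 0,"dy": 0,"dz": 0.02,"roll": 0,"grip": 0.1},
  {"dx": 0,"dy": 0,"dz": 0.03,"roll": 0,"grip": 0.1},
  {"dx": 0,"dy": 0,"dz": 0.03,"roll": 0,"grip": 0.1},
])

```text
clock: 15.7
tcp_pos: [0.5365, -0.1714, 0.058]
eef_rot: [-0.0, 0.214, 0.977, 0.0]
force: [0.2, -1.2, 0.3]
finger_gap: 0.452
gripper_force: 0.0
```

>>> servo_tool([
  {"dx": 0,"dy": 0,"dz": 0.01,"roll": 0,"grip": 0.1},
  {"dx": 0,"dy": 0,"dz": 0.01,"roll": 0,"grip": 0.1},
])

```text
clock: 15.9
tcp_pos: [0.5365, -0.1714, 0.0579]
eef_rot: [0.0, 0.214, 0.977, 0.0]
force: [0.0, 0.6, -0.6]
finger_gap: 0.452
gripper_force: 0.0
```

>>> servo_tool([
  {"dx": 0,"dy": 0,"dz": 0.01,"roll": 0,"grip": 0.1},
  {"dx": 0,"dy": 0,"dz": 0.02,"roll": 0,"grip": 0.1},
  {"dx": 0,"dy": 0,"dz": 0.03,"roll": 0,"grip": 0.1},
  {"dx": 0,"dy": 0,"dz": 0.03,"roll": 0,"grip": 0.1},
])

```text
clock: 16.3
tcp_pos: [0.5365, -0.1713, 0.0576]
eef_rot: [-0.0, 0.214, 0.977, 0.0]
force: [0.4, -0.7, 0.0]
finger_gap: 0.45
gripper_force: 0.0
```

>>> servo_tool([
  {"dx": 0,"dy": 0,"dz": 0.01,"roll": 0,"grip": 0.1},
  {"dx": 0,"dy": 0,"dz": 0.01,"roll": 0,"grip": 0.1},
])

```text
clock: 16.5
tcp_pos: [0.5365, -0.1713, 0.0575]
eef_rot: [0.0, 0.214, 0.977, 0.0]
force: [-0.3, 0.4, -0.3]
finger_gap: 0.448
gripper_force: 0.0
```

>>> servo_tool([
  {"dx": 0,"dy": 0,"dz": 0.01,"roll": 0,"grip": 0.1},
  {"dx": 0,"dy": 0,"dz": 0.02,"roll": 0,"grip": 0.1},
  {"dx": 0,"dy": 0,"dz": 0.03,"roll": 0,"grip": 0.1},
  {"dx": 0,"dy": 0,"dz": 0.03,"roll": 0,"grip": 0.1},
])

```text
clock: 16.9
tcp_pos: [0.5365, -0.1714, 0.0573]
eef_rot: [0.0, 0.214, 0.977, -0.0]
force: [0.2, 1.0, 0.4]
finger_gap: 0.447
gripper_force: 0.3
```

>>> servo_tool([
  {"dx": 0,"dy": 0,"dz": 0.01,"roll": 0,"grip": 0.1},
  {"dx": 0,"dy": 0,"dz": 0.01,"roll": 0,"grip": 0.1},
])

```text
clock: 17.1
tcp_pos: [0.5366, -0.1714, 0.0573]
eef_rot: [0.0, 0.214, 0.977, -0.0]
force: [-1.0, -0.4, 2.0]
finger_gap: 0.45
gripper_force: 1.0
```

```bash
python3 - <<'E'
from h import *
s,tt,M=st(); print(s['clock'],tt,s['force'])
c,K,R,t=cam('side'); x,y=285,195; save('s3.png',cv2.resize(c['img'][y:y+70,x:x+90],None,fx=8,fy=8,interpolation=cv2.INTER_CUBIC))
E
```

```text
17.1 [ 0.53656205 -0.17140213  0.05725215] [-1.00873972 -0.40648005  2.02957008]
```

View pics/s3.png

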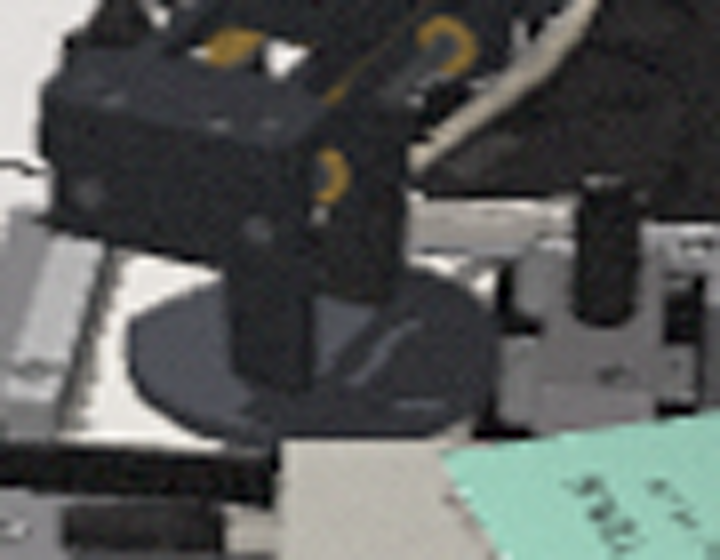

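Contact: both tips rest on the blank at crop (275,388) and (365,300), reading about 2 N. I'll press slightly more and start turning.

>>> servo_tool([
  {"dx": 0,"dy": 0,"dz": 0.005,"roll": 0,"grip": 0.1},
  {"dx": 0,"dy": 0,"dz": 0.01,"roll": 0,"grip": 0.1},
  {"dx": 0,"dy": 0,"dz": 0.01,"roll": 0,"grip": 0.1},
])

```text
clock: 17.45
tcp_pos: [0.5366, -0.1714, 0.0572]
eef_rot: [0.0, 0.214, 0.977, -0.0]
force: [-1.1, 0.6, 4.9]
finger_gap: 0.45
gripper_force: 2.3
```

>>> servo_tool([
  {"dx": 0,"dy": 0,"dz": 0.003,"roll": -0.02,"grip": 0.1},
  {"dx": 0,"dy": 0,"dz": 0.003,"roll": -0.04,"grip": 0.1},
  {"dx": 0,"dy": 0,"dz": 0.003,"roll": -0.07,"grip": 0.1},
  {"dx": 0,"dy": 0,"dz": 0.003,"roll": -0.1,"grip": 0.1},
  {"dx": 0,"dy": 0,"dz": 0.003,"roll": -0.12,"grip": 0.1},
  {"dx": 0,"dy": 0,"dz": 0.003,"roll": -0.12,"grip": 0.1},
])

```text
clock: 18.05
tcp_pos: [0.5368, -0.1715, 0.0572]
eef_rot: [0.0, 0.154, 0.988, -0.0]
force: [-0.4, -0.0, 4.9]
finger_gap: 0.449
gripper_force: 2.6
```

```bash
cat > look.py <<'E'
from h import *
import sys
s,tt,M=st(); print(s['clock'],tt,s['force'],s['ft_torque'],s['gripper_force'],np.degrees(np.arctan2(M[1,1],M[0,1])))
n,x,y,w,h,f,name=sys.argv[1],*map(int,sys.argv[2:7]),sys.argv[7]
c,K,R,t=cam(n); np.savez('last.npz',K=K,R=R,t=t,img=c['img'],rz=c['range_z']); save(name,cv2.resize(c['img'][y:y+h,x:x+w],None,fx=f,fy=f,interpolation=cv2.INTER_CUBIC))
E
python3 look.py side 275 200 100 70 8 s4.png
```

```text
18.05 [ 0.53678558 -0.17152391  0.05723901] [-0.37533411 -0.00860267  4.93175089] [ 0.03618458 -0.08130389  0.00486426] 2.6057598457555287 72.24354789095977
```

View pics/s4.png

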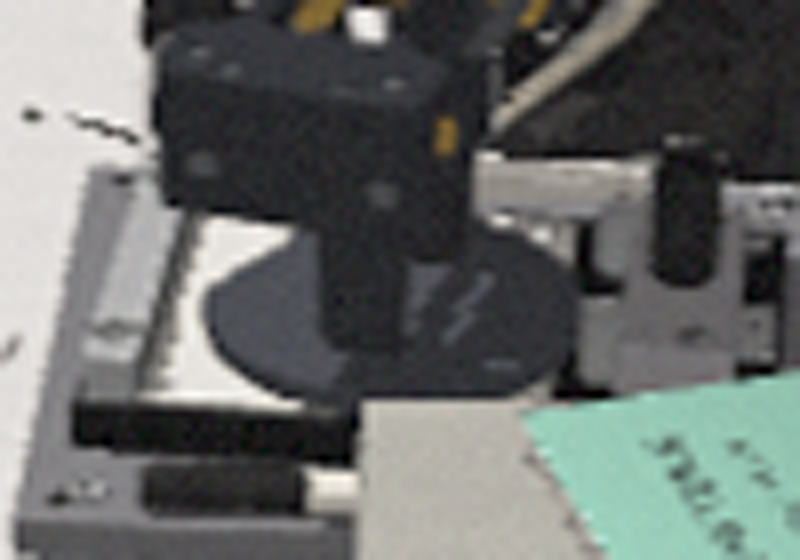

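The blank's left corner is now at about (205,300) and it is turning with the fingers, with the force steady at 5 N. I'll carry on.

>>> servo_tool([
  {"dx": 0,"dy": 0,"dz": 0.003,"roll": -0.03,"grip": 0.1},
  {"dx": 0,"dy": 0,"dz": 0.003,"roll": -0.07,"grip": 0.1},
  {"dx": 0,"dy": 0,"dz": 0.003,"roll": -0.11,"grip": 0.1},
  {"dx": 0,"dy": 0,"dz": 0.003,"roll": -0.15,"grip": 0.1},
  {"dx": 0,"dy": 0,"dz": 0.003,"roll": -0.19,"grip": 0.1},
  {"dx": 0,"dy": 0,"dz": 0.003,"roll": -0.23,"grip": 0.1},
  {"dx": 0,"dy": 0,"dz": 0.003,"roll": -0.27,"grip": 0.1},
  {"dx": 0,"dy": 0,"dz": 0.003,"roll": -0.3,"grip": 0.1},
  {"dx": 0,"dy": 0,"dz": 0.003,"roll": -0.3,"grip": 0.1},
])

```text
clock: 19.0
tcp_pos: [0.5368, -0.1715, 0.0573]
eef_rot: [0.0, 0.005, 1.0, -0.0]
force: [-0.0, 0.2, 5.3]
finger_gap: 0.451
gripper_force: 2.7
```

>>> servo_tool([
  {"dx": 0,"dy": 0,"dz": 0,"roll": -0.03,"grip": 0.1},
  {"dx": 0,"dy": 0,"dz": 0,"roll": -0.07,"grip": 0.1},
  {"dx": 0,"dy": 0,"dz": 0,"roll": -0.11,"grip": 0.1},
  {"dx": 0,"dy": 0,"dz": 0,"roll": -0.15,"grip": 0.1},
  {"dx": 0,"dy": 0,"dz": 0,"roll": -0.19,"grip": 0.1},
  {"dx": 0,"dy": 0,"dz": 0,"roll": -0.23,"grip": 0.1},
  {"dx": 0,"dy": 0,"dz": 0,"roll": -0.27,"grip": 0.1},
  {"dx": 0,"dy": 0,"dz": 0,"roll": -0.3,"grip": 0.1},
  {"dx": 0,"dy": 0,"dz": 0,"roll": -0.3,"grip": 0.1},
])

```text
clock: 19.9
tcp_pos: [0.5368, -0.1715, 0.0572]
eef_rot: [0.0, -0.145, 0.989, -0.0]
force: [-0.1, 0.7, 5.3]
finger_gap: 0.449
gripper_force: 2.8
```

```bash
python3 look.py side 265 200 100 70 8 s5.png; python3 - <<'E'
from meas import *
s,tt,M=st()
yaw=np.radians(-5.2); ex=np.array([np.cos(yaw),np.sin(yaw),0]); ey=np.array([-ex[1],ex[0],0])
print('ex in tool',(M.T@ex).round(4),'ey',(M.T@ey).round(4))
E
```

```text
19.9 [ 0.53678148 -0.17153144  0.05722253] [-0.05968045  0.6847687   5.2812981 ] [0.13141116 0.07403828 0.00699644] 2.8304138283692737 106.63715961679473
ex in tool [-9.285e-01 -3.714e-01  7.000e-04] ey [-3.714e-01  9.285e-01 -4.000e-04]
```

View pics/s5.png

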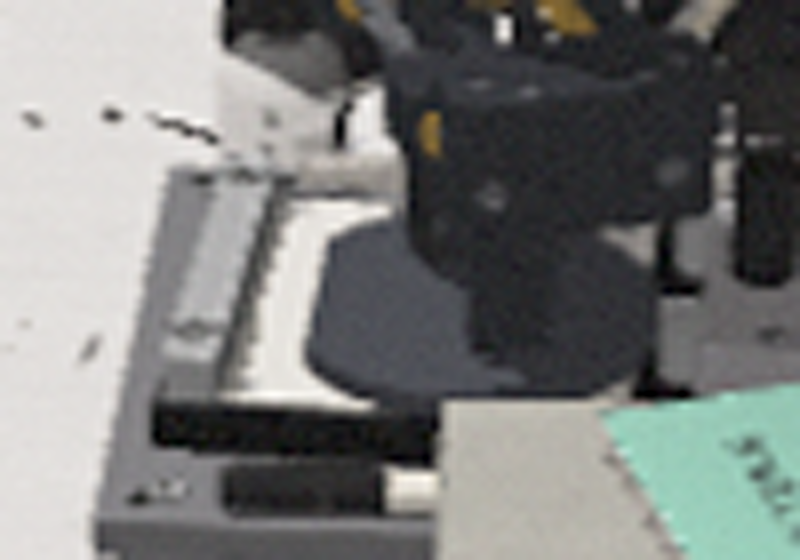

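The flat now runs from (335,230) to (308,350) in this crop, and the bar edge from (272,185) to (215,395), so they are nearly parallel. I'll quantify the angle and gap.

```bash
python3 - <<'E'
from meas import *
D=np.load('last.npz');b=(D['K'],D['R'],D['t']);g=cv2.cvtColor(D['img'],cv2.COLOR_RGB2GRAY).astype(float)
def edge(v0,v1,u0,u1,sgn):
    L=[]
    for v in range(v0,v1):
        d=sgn*np.diff(g[v,u0:u1]); i=d.argmax(); 
        if 0<i<len(d)-1: q=d[i-1]-2*d[i]+d[i+1]; i=i+.5*(d[i-1]-d[i+1])/q
        L.append((u0+i+.5,v))
    return L
def line(L,z):
    P=np.array([atz(*b,p,z)[:2] for p in L]); vx,vy,x,y=cv2.fitLine(P.astype(np.float32),cv2.DIST_HUBER,0,.001,.001).ravel()
    if vy<0: vx,vy=-vx,-vy
    return np.degrees(np.arctan2(vy,vx))-90,x,y
F=edge(232,241,299,314,-1); print([round(p[0],1) for p in F])
fl=line(F,.094); print('flat',fl)
# bar-to-sheet edge at bottom (face foot, sheet top z .086) : dark->white going right
E2=edge(228,246,290,303,1); print([round(p[0],1) for p in E2]); print('bar foot@.086',line(E2,.086))
x,e,n,P=blank(D['img'],*b,(308,238)); print('blank fit',x,np.degrees(x[2]),e)
p=[atz(*b,(265+u/8,200+v/8),.098)[:2] for u,v in((278,178),(215,400))];print('bar top edge?',p,np.degrees(np.arctan2(*(p[1]-p[0])[::-1]))-90)
E
```

```text
[np.float64(305.2), np.float64(304.5), np.float64(304.5), np.float64(304.4), np.float64(304.3), np.float64(303.8), np.float64(303.5), np.float64(303.4), np.float64(303.3)]
flat (np.float32(-4.6002884), np.float32(0.5807082), np.float32(-0.17433554))
[np.float64(299.7), np.float64(299.6), np.float64(299.7), np.float64(298.6), np.float64(298.6), np.float64(298.6), np.float64(297.6), np.float64(297.5), np.float64(297.6), np.float64(296.6), np.float64(296.6), np.float64(296.6), np.float64(296.6), np.float64(296.7), np.float64(296.7), np.float64(295.6), np.float64(295.6), np.float64(295.7)]
bar foot@.086 (np.float32(-4.667038), np.float32(0.5952434), np.float32(-0.18613404))
blank fit [ 0.53289412 -0.16720911  1.68652426] 96.63072212281305 0.014001520983490208
bar top edge? [array([ 0.59188202, -0.22754215]), array([ 0.60316745, -0.10967829])] -5.469381563061702
```

>>> servo_tool([
  {"dx": -0.04,"dy": -0.06,"dz": 0.003,"roll": 0,"grip": 0.1},
  {"dx": -0.1,"dy": -0.15,"dz": 0.003,"roll": 0,"grip": 0.1},
  {"dx": -0.17,"dy": -0.25,"dz": 0.003,"roll": 0,"grip": 0.1},
  {"dx": -0.24,"dy": -0.35,"dz": 0.003,"roll": 0,"grip": 0.1},
  {"dx": -0.32,"dy": -0.47,"dz": 0.003,"roll": 0,"grip": 0.1},
  {"dx": -0.4,"dy": -0.58,"dz": 0.003,"roll": 0,"grip": 0.1},
  {"dx": -0.45,"dy": -0.66,"dz": 0.003,"roll": 0,"grip": 0.1},
  {"dx": -0.48,"dy": -0.7,"dz": 0.003,"roll": 0,"grip": 0.1},
  {"dx": -0.48,"dy": -0.7,"dz": 0.003,"roll": 0,"grip": 0.1},
])

```text
clock: 20.85
tcp_pos: [0.5433, -0.1767, 0.0572]
eef_rot: [0.0, -0.144, 0.99, -0.0]
force: [-1.9, 1.5, 6.8]
finger_gap: 0.452
gripper_force: 3.3
```

>>> servo_tool([
  {"dx": -0.04,"dy": -0.06,"dz": 0,"roll": 0,"grip": 0.1},
  {"dx": -0.1,"dy": -0.15,"dz": 0,"roll": 0,"grip": 0.1},
  {"dx": -0.17,"dy": -0.25,"dz": 0,"roll": 0,"grip": 0.1},
  {"dx": -0.24,"dy": -0.35,"dz": 0,"roll": 0,"grip": 0.1},
  {"dx": -0.32,"dy": -0.47,"dz": 0,"roll": 0,"grip": 0.1},
  {"dx": -0.39,"dy": -0.57,"dz": 0,"roll": 0,"grip": 0.1},
  {"dx": -0.44,"dy": -0.64,"dz": 0,"roll": 0,"grip": 0.1},
  {"dx": -0.46,"dy": -0.67,"dz": 0,"roll": 0,"grip": 0.1},
  {"dx": -0.46,"dy": -0.67,"dz": 0,"roll": 0,"grip": 0.1},
])

```text
clock: 21.75
tcp_pos: [0.5496, -0.1818, 0.0572]
eef_rot: [0.0, -0.144, 0.99, -0.0]
force: [-1.3, 0.4, 7.0]
finger_gap: 0.446
gripper_force: 3.3
```

```bash
python3 look.py side 265 200 100 70 8 s6.png; cat > gap.py <<'E'
from meas import *
D=np.load('last.npz');b=(D['K'],D['R'],D['t']);g=cv2.cvtColor(D['img'],cv2.COLOR_RGB2GRAY).astype(int)
for v in range(228,246,2): print(v,g[v,288:312])
E
python3 gap.py
```

```text
21.75 [ 0.54956421 -0.18181945  0.05724981] [-1.33169183  0.39821194  6.96743387] [0.23442144 0.20416081 0.02477836] 3.261094161225464 106.58745520670351
228 [133 136 160 183 178 178 177 183 153  90  87  98  92  79  76  80  79  79
  82  81  83  75  49  37]
230 [128 147 173 179 179 177 180 176 132  67  92 104  80  78  82  81  82  84
  81  85  82  83  83  72]
232 [137 162 183 178 179 179 189 157  73  88  98  90  81  83  80  78  81  76
  84  79  78  81  84  80]
234 [162 182 180 181 178 182 162 111  74 100 114  81  83  77  80  82  79  81
  80  78  83  85  80  83]
236 [172 180 179 175 181 189 158  73 106 121  88  79  81  78  81  83  81  83
  81  81  83  77  86  79]
238 [184 182 180 182 193 164  87  90 110 108  82  81  82  83  82  80  81  81
  78  82  83  81  76  80]
240 [117 106 128 145 142 132  71 102 117  89  78  82  83  81  83  83  81  84
  83  83  81  81  81  76]
242 [138 138 155 180 152  73  88 121 115  61  58  71  86  83  84  81  85  82
  82  79  83  83  81  81]
244 [170 182 195 164  98  72 102 132 188 212 149  70  46  58  64  75  83  86
  82  82  84  80  82  83]
```

>>> servo_tool([
  {"dx": -0.03,"dy": -0.012,"dz": 0,"roll": 0,"grip": 0.1},
  {"dx": -0.06,"dy": -0.024,"dz": 0,"roll": 0,"grip": 0.1},
  {"dx": -0.09,"dy": -0.036,"dz": 0,"roll": 0,"grip": 0.1},
  {"dx": -0.09,"dy": -0.036,"dz": 0,"roll": 0,"grip": 0.1},
])

```text
clock: 22.2
tcp_pos: [0.5504, -0.182, 0.0572]
eef_rot: [0.0, -0.144, 0.99, -0.0]
force: [-1.4, 0.3, 7.1]
finger_gap: 0.448
gripper_force: 3.3
```

>>> servo_tool([
  {"dx": -0.03,"dy": -0.012,"dz": 0,"roll": 0,"grip": 0.1},
  {"dx": -0.06,"dy": -0.024,"dz": 0,"roll": 0,"grip": 0.1},
  {"dx": -0.06,"dy": -0.024,"dz": 0,"roll": 0,"grip": 0.1},
])

```text
clock: 22.5
tcp_pos: [0.5511, -0.1821, 0.0572]
eef_rot: [0.0, -0.144, 0.99, -0.0]
force: [-1.4, 1.0, 5.6]
finger_gap: 0.453
gripper_force: 3.3
```

>>> servo_tool([
  {"dx": -0.03,"dy": -0.012,"dz": 0,"roll": 0,"grip": 0.1},
  {"dx": -0.06,"dy": -0.024,"dz": 0,"roll": 0,"grip": 0.1},
  {"dx": -0.06,"dy": -0.024,"dz": 0,"roll": 0,"grip": 0.1},
])

```text
clock: 22.8
tcp_pos: [0.5517, -0.1822, 0.0573]
eef_rot: [0.0, -0.144, 0.99, -0.0]
force: [-2.0, -0.5, 6.6]
finger_gap: 0.449
gripper_force: 3.3
```

>>> servo_tool([
  {"dx": -0.03,"dy": -0.012,"dz": 0,"roll": 0,"grip": 0.1},
  {"dx": -0.06,"dy": -0.024,"dz": 0,"roll": 0,"grip": 0.1},
  {"dx": -0.06,"dy": -0.024,"dz": 0,"roll": 0,"grip": 0.1},
])

```text
clock: 23.1
tcp_pos: [0.5524, -0.1822, 0.0572]
eef_rot: [0.0, -0.144, 0.99, -0.0]
force: [-2.8, 0.6, 6.8]
finger_gap: 0.449
gripper_force: 3.3
```

>>> servo_tool([
  {"dx": -0.03,"dy": -0.012,"dz": 0,"roll": 0,"grip": 0.1},
  {"dx": -0.06,"dy": -0.024,"dz": 0,"roll": 0,"grip": 0.1},
  {"dx": -0.06,"dy": -0.024,"dz": 0,"roll": 0,"grip": 0.1},
])

```text
clock: 23.4
tcp_pos: [0.553, -0.1823, 0.0572]
eef_rot: [0.0, -0.144, 0.99, -0.0]
force: [-2.0, -0.1, 6.9]
finger_gap: 0.448
gripper_force: 3.3
```

>>> servo_tool([
  {"dx": -0.03,"dy": -0.012,"dz": 0,"roll": 0,"grip": 0.1},
  {"dx": -0.06,"dy": -0.024,"dz": 0,"roll": 0,"grip": 0.1},
  {"dx": -0.06,"dy": -0.024,"dz": 0,"roll": 0,"grip": 0.1},
])

```text
clock: 23.7
tcp_pos: [0.5536, -0.1824, 0.0572]
eef_rot: [0.0, -0.144, 0.99, -0.0]
force: [-1.7, -0.6, 5.8]
finger_gap: 0.449
gripper_force: 3.3
```

```bash
python3 look.py side 265 200 100 70 8 s7.png; python3 gap.py
```

```text
23.7 [ 0.55363216 -0.18235297  0.05722034] [-1.65663169 -0.61838202  5.84358366] [ 0.13781013  0.31666061 -0.01296534] 3.2720489730218105 106.59126449496084
228 [134 131 159 183 178 180 180 181 155  85  69  80  84  83  81  87  81  78
  83  78  59  43  42  32]
230 [130 144 173 180 177 181 180 171 131  74  76  81  82  84  84  80  80  82
  82  82  83  76  67  58]
232 [132 161 178 178 180 180 187 159  67  71  82  83  83  82  79  82  81  83
  82  85  79  82  81  69]
234 [160 183 179 177 179 182 165 108  75  79  81  84  79  79  81  76  84  80
  82  81  78  83  79  83]
236 [173 180 177 181 178 187 156  77  77  80  82  85  80  84  82  85  79  82
  77  82  82  83  83  80]
238 [186 183 182 179 193 165  86  78  79  83  81  80  77  81  78  82  83  81
  81  83  82  84  78  82]
240 [125 108 129 138 141 128  80  84  86  86  83  79  79  83  84  83  80  78
  84  81  83  79  81  82]
242 [136 142 154 183 149  75  58  42  64  72  81  87  83  82  81  79  80  77
  82  80  81  80  82  83]
244 [172 178 194 163  94  74 102 131 113  78  47  55  58  63  75  82  84  82
  87  81  82  85  83  83]
```

>>> servo_tool([
  {"dx": -0.03,"dy": -0.012,"dz": 0,"roll": 0,"grip": 0.1},
  {"dx": -0.06,"dy": -0.024,"dz": 0,"roll": 0,"grip": 0.1},
  {"dx": -0.06,"dy": -0.024,"dz": 0,"roll": 0,"grip": 0.1},
])

```text
clock: 24.05
tcp_pos: [0.5542, -0.1824, 0.0573]
eef_rot: [-0.0, -0.144, 0.99, -0.0]
force: [-3.3, -0.7, 7.0]
finger_gap: 0.454
gripper_force: 3.5
```

>>> servo_tool([
  {"dx": -0.03,"dy": -0.012,"dz": 0,"roll": 0,"grip": 0.1},
  {"dx": -0.06,"dy": -0.024,"dz": 0,"roll": 0,"grip": 0.1},
  {"dx": -0.06,"dy": -0.024,"dz": 0,"roll": 0,"grip": 0.1},
])

```text
clock: 24.35
tcp_pos: [0.5547, -0.1824, 0.0573]
eef_rot: [-0.0, -0.144, 0.99, -0.0]
force: [-3.2, 0.0, 7.8]
finger_gap: 0.447
gripper_force: 3.8
```

>>> servo_tool([
  {"dx": -0.03,"dy": -0.012,"dz": 0,"roll": 0,"grip": 0.1},
  {"dx": -0.06,"dy": -0.024,"dz": 0,"roll": 0,"grip": 0.1},
  {"dx": -0.06,"dy": -0.024,"dz": 0,"roll": 0,"grip": 0.1},
])

```text
clock: 24.65
tcp_pos: [0.5553, -0.1825, 0.0572]
eef_rot: [-0.0, -0.144, 0.99, -0.0]
force: [-4.0, 1.2, 7.3]
finger_gap: 0.45
gripper_force: 3.8
```

>>> servo_tool([
  {"dx": -0.03,"dy": -0.012,"dz": 0,"roll": 0,"grip": 0.1},
  {"dx": -0.06,"dy": -0.024,"dz": 0,"roll": 0,"grip": 0.1},
  {"dx": -0.06,"dy": -0.024,"dz": 0,"roll": 0,"grip": 0.1},
])

```text
clock: 24.95
tcp_pos: [0.5559, -0.1826, 0.0572]
eef_rot: [-0.0, -0.144, 0.99, -0.0]
force: [-3.3, 0.8, 8.1]
finger_gap: 0.45
gripper_force: 3.8
```

```bash
python3 look.py side 265 200 100 70 8 s8.png; python3 gap.py
```

```text
24.95 [ 0.5559278  -0.18258743  0.05724547] [-3.33780204  0.79444217  8.075766  ] [ 0.14985408  0.53653438 -0.0398354 ] 3.7734233604714973 106.59217355595783
228 [130 135 162 181 179 177 177 183 153  81  66  82  82  85  82  85  82  81
  75  59  42  37  29  38]
230 [129 147 176 177 177 182 181 171 127  66  77  83  86  81  81  85  81  79
  82  83  74  56  42  49]
232 [135 164 181 180 181 182 187 158  66  66  82  87  81  82  82  76  83  78
  81  81  86  84  69  46]
234 [158 182 179 176 177 183 162 105  74  83  85  81  80  84  81  85  83  85
  82  83  83  82  84  78]
236 [171 179 178 179 182 188 159  74  79  83  82  80  84  83  80  84  84  83
  82  82  80  83  83  78]
238 [185 180 181 181 189 167  83  74  80  82  83  82  80  85  80  79  83  80
  77  84  82  79  84  82]
240 [119 106 130 142 140 131  83  76  80  84  82  78  80  82  83  85  80  80
  78  83  81  83  82  82]
242 [135 142 158 181 152  74  64  52  66  74  79  81  83  81  78  78  81  79
  84  83  82  82  79  82]
244 [171 183 194 162  96  68  98 121  99  73  51  56  62  76  78  81  82  84
  85  85  83  82  82  79]
```

The drag force levels off at about 3.5 N while the blank stays still in the image, so it is seated and the fingers are slipping. I'll lift straight up and check.

>>> servo_tool([
  {"dx": 0,"dy": 0,"dz": -0.1,"roll": 0,"grip": 0.1},
  {"dx": 0,"dy": 0,"dz": -0.3,"roll": 0,"grip": 0.1},
  {"dx": 0,"dy": 0,"dz": -0.8,"roll": 0,"grip": 0.1},
  {"dx": 0,"dy": 0,"dz": -2,"roll": 0,"grip": 0.1},
  {"dx": 0,"dy": 0,"dz": -4,"roll": 0,"grip": 0.1},
  {"dx": 0,"dy": 0,"dz": -6.5,"roll": 0.1,"grip": 1},
  {"dx": 0,"dy": 0,"dz": -7,"roll": 0.24,"grip": 1},
  {"dx": 0,"dy": 0,"dz": -7,"roll": 0.38,"grip": 1},
  {"dx": 0,"dy": 0,"dz": -7,"roll": 0.52,"grip": 1},
  {"dx": 0,"dy": 0,"dz": -7,"roll": 0.66,"grip": 1},
])

```text
clock: 26.0
tcp_pos: [0.5563, -0.1825, 0.1279]
eef_rot: [0.0, 0.188, 0.982, -0.0]
force: [-0.4, -0.5, 0.0]
finger_gap: 0.023
gripper_force: 0.0
```

```bash
python3 look.py side 265 200 100 70 8 s9.png; python3 gap.py; python3 - <<'E'
from meas import *
D=np.load('last.npz');b=(D['K'],D['R'],D['t'])
o=np.array([.5243,-.1798]);ex=np.array([.9959,-.0906]);ey=np.array([.0906,.9959])
W=lambda x,y,z:[*(o+ex*x+ey*y),z]
for n,P in dict(flatL=W(.073,.0285,.094),flatR=W(.073,-.0285,.094),bartopL=W(.073,.056,.098),bartopR=W(.073,-.056,.098),cen=W(.032,0,.094),rimback=W(-.018,0,.094)).items(): print(n,proj(*b,P).round(1))
print(delta([*(o+ex*-.1),.16]))
E
```

```text
26.0 [ 0.55634515 -0.18252073  0.12793625] [-0.44635605 -0.47026152  0.03192477] [-0.0520031   0.02806308 -0.0185548 ] 0.0 68.38069247070078
228 [131 131 163 185 179 177 180 184 155  84  63  86  82  82  83  77  81  81
  85  86  80  83  81  85]
230 [131 147 174 181 181 178 183 176 130  74  74  85  82  81  82  82  81  83
  80  81  78  81  85  83]
232 [134 162 182 179 179 180 188 161  63  61  87  84  85  81  81  83  84  83
  83  81  79  81  83  82]
234 [160 186 181 178 179 183 165 107  76  82  80  80  83  83  83  84  81  79
  80  83  79  79  83  87]
236 [175 181 178 181 181 189 156  79  79  78  84  81  82  80  81  87  80  84
  78  81  83  80  80  83]
238 [184 182 181 180 192 162  87  73  82  86  82  84  82  83  81  83  84  81
  82  82  79  78  85  81]
240 [121 109 125 143 142 130  80  76  83  76  81  82  82  81  83  79  81  84
  78  82  80  83  82  82]
242 [139 142 161 185 150  78  63  49  60  74  78  85  84  83  83  81  81  84
  85  84  84  78  82  81]
244 [170 181 196 164  96  74  97 121  96  74  50  60  62  74  79  79  84  82
  82  80  81  86  82  84]
flatL [294.8 239.7]
flatR [298.4 226.7]
bartopL [292.9 244.7]
bartopR [300.  219.1]
cen [315.8 234.2]
rimback [339.4 235.5]
(array([12.642, -3.847, -3.223]), np.float64(67.98))
```

View pics/s9.png

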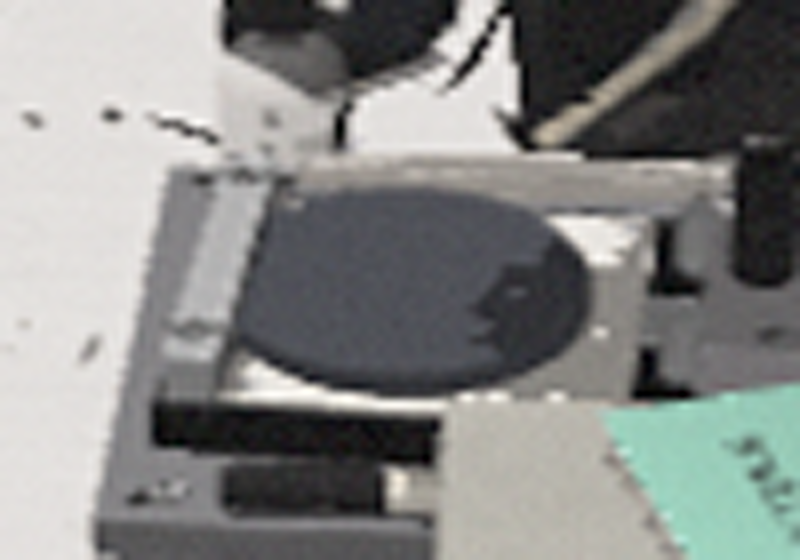

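The blank now lies along the bar: the bar edge runs from (272,185) to (232,320) in the crop, with no visible white gap, and the pins are clear. To make sure the flat is fully flush, I'll give it one more light push with the closed fingertips at the centre.

>>> servo_tool([
  {"dx": 0,"dy": 0,"dz": 2,"roll": 0,"grip": 1},
  {"dx": 0,"dy": 0,"dz": 4,"roll": 0,"grip": 1},
  {"dx": 0,"dy": 0,"dz": 5.5,"roll": 0,"grip": 1},
  {"dx": 0,"dy": 0,"dz": 6.3,"roll": 0,"grip": 1},
  {"dx": 0,"dy": 0,"dz": 6.6,"roll": 0,"grip": 1},
  {"dx": 0,"dy": 0,"dz": 6.7,"roll": 0,"grip": 1},
  {"dx": 0,"dy": 0,"dz": 6.75,"roll": 0,"grip": 1},
  {"dx": 0,"dy": 0,"dz": 6.75,"roll": 0,"grip": 1},
])

```text
clock: 26.85
tcp_pos: [0.5565, -0.1826, 0.06]
eef_rot: [0.0, 0.185, 0.983, -0.0]
force: [0.3, -0.4, 0.3]
finger_gap: 0.006
gripper_force: 0.0
```

```bash
python3 - <<'E'
from meas import *
s,tt,M=st(); print(tt,s['force'],s['finger_gap']); ex=np.array([.9959,-.0906,0]); print('ex',M.T@ex)
D=np.load('last.npz');b=(D['K'],D['R'],D['t']);g=cv2.cvtColor(D['img'],cv2.COLOR_RGB2GRAY).astype(float)
# far rim of blank: vertical edge white->dark; right rim: dark->light
L=[]
for u in range(305,330):
    d=-np.diff(g[218:230,u]); i=d.argmax(); L.append((u,218+i+.5))
P=np.array([atz(*b,p,.094)[:2] for p in L])
for v in range(228,240):
    d=np.diff(g[v,330:345]); i=d.argmax(); P=np.vstack([P,atz(*b,(330+i+.5,v),.094)[:2]])
r=least_squares(lambda c:np.hypot(*(P-c).T)-.05,[.556,-.182],loss='soft_l1',f_scale=.001); print('centre',r.x,(r.fun*1e3).round(1))
d=r.x-[.5243,-.1798]; print('jig',d@[.9959,-.0906],d@[.0906,.9959])
E
```

```text
[ 0.55647347 -0.18257874  0.060036  ] [ 0.34787587 -0.40114637  0.27966789] 0.006052641012119168
ex [-9.60871026e-01  2.77040054e-01  9.21651169e-04]
centre [ 0.55819233 -0.18493465] [12.7 -1.  -1.8 10.8 -3.2 -3.7  0.4  0.1 -0.1 -0.2 -0.2 -0.1  0.1  0.3
 19.2 19.5 15.3 15.8 -1.3 -0.4 17.8 18.6 -1.3 -0.1 -2.4 -0.7 -1.  -0.9
 -0.2 -1.2 -1.9  0.   0.1  0.6  1.5  2.6  4.1]
jig 0.03421857584180142 -0.0020429543356438613
```

>>> servo_tool([
  {"dx": 0,"dy": 0,"dz": 0.06,"roll": 0,"grip": 1},
  {"dx": 0,"dy": 0,"dz": 0.12,"roll": 0,"grip": 1},
  {"dx": 0,"dy": 0,"dz": 0.17,"roll": 0,"grip": 1},
  {"dx": 0,"dy": 0,"dz": 0.2,"roll": 0,"grip": 1},
  {"dx": 0,"dy": 0,"dz": 0.22,"roll": 0,"grip": 1},
  {"dx": 0,"dy": 0,"dz": 0.22,"roll": 0,"grip": 1},
])

```text
clock: 27.45
tcp_pos: [0.5562, -0.1825, 0.0573]
eef_rot: [0.0, 0.185, 0.983, 0.0]
force: [0.1, -0.2, -0.3]
finger_gap: 0.006
gripper_force: 0.2
```

>>> servo_tool([
  {"dx": 0,"dy": 0,"dz": 0.01,"roll": 0,"grip": 1},
  {"dx": 0,"dy": 0,"dz": 0.02,"roll": 0,"grip": 1},
  {"dx": 0,"dy": 0,"dz": 0.03,"roll": 0,"grip": 1},
  {"dx": 0,"dy": 0,"dz": 0.03,"roll": 0,"grip": 1},
])

```text
clock: 27.85
tcp_pos: [0.5563, -0.1825, 0.0573]
eef_rot: [0.0, 0.185, 0.983, -0.0]
force: [-3.1, 1.3, 5.7]
finger_gap: 0.005
gripper_force: 2.6
```

>>> servo_tool([
  {"dx": -0.03,"dy": 0.008,"dz": 0,"roll": 0,"grip": 1},
  {"dx": -0.06,"dy": 0.017,"dz": 0,"roll": 0,"grip": 1},
  {"dx": -0.1,"dy": 0.028,"dz": 0,"roll": 0,"grip": 1},
  {"dx": -0.1,"dy": 0.028,"dz": 0,"roll": 0,"grip": 1},
])

```text
clock: 28.25
tcp_pos: [0.5572, -0.1827, 0.0572]
eef_rot: [0.0, 0.185, 0.983, -0.0]
force: [-2.4, 0.8, 4.9]
finger_gap: 0.008
gripper_force: 2.7
```

>>> servo_tool([
  {"dx": -0.03,"dy": 0.008,"dz": 0,"roll": 0,"grip": 1},
  {"dx": -0.06,"dy": 0.017,"dz": 0,"roll": 0,"grip": 1},
  {"dx": -0.1,"dy": 0.028,"dz": 0,"roll": 0,"grip": 1},
  {"dx": -0.1,"dy": 0.028,"dz": 0,"roll": 0,"grip": 1},
])

```text
clock: 28.65
tcp_pos: [0.5583, -0.1828, 0.0572]
eef_rot: [0.0, 0.185, 0.983, -0.0]
force: [-1.4, 0.5, 6.0]
finger_gap: 0.005
gripper_force: 2.7
```

>>> servo_tool([
  {"dx": -0.03,"dy": 0.008,"dz": 0.007,"roll": 0,"grip": 1},
  {"dx": -0.06,"dy": 0.017,"dz": 0.01,"roll": 0,"grip": 1},
  {"dx": -0.1,"dy": 0.028,"dz": 0.01,"roll": 0,"grip": 1},
  {"dx": -0.14,"dy": 0.04,"dz": 0.01,"roll": 0,"grip": 1},
  {"dx": -0.18,"dy": 0.05,"dz": 0.01,"roll": 0,"grip": 1},
  {"dx": -0.18,"dy": 0.05,"dz": 0.01,"roll": 0,"grip": 1},
])

```text
clock: 29.25
tcp_pos: [0.5601, -0.183, 0.0572]
eef_rot: [0.0, 0.185, 0.983, -0.0]
force: [-1.9, 0.7, 5.7]
finger_gap: 0.004
gripper_force: 3.1
```

```bash
cp last.npz prev.npz; python3 look.py side 265 200 100 70 8 s10.png; python3 gap.py; python3 - <<'E'
import numpy as np,cv2
for f in('prev','last'):
    g=cv2.cvtColor(np.load(f+'.npz')['img'],cv2.COLOR_RGB2GRAY).astype(int)
    for v in(230,234,238): print(f,v,g[v,330:345])
E
```

```text
29.25 [ 0.56014738 -0.18302561  0.05722547] [-1.94217315  0.72403528  5.67549737] [ 0.07175836  0.45589265 -0.00232885] 3.0721923083547154 68.69937595284885
228 [130 134 160 183 180 177 179 183 152  84  66  84  81  84  85  83  85  78
  58  41  30  44  45  35]
230 [131 149 173 181 179 179 184 177 127  61  77  85  81  80  86  81  83  83
  64  34  39  35  35  40]
232 [136 162 180 178 181 179 190 155  61  64  83  84  86  80  84  82  82  86
  72  39  37  36  42  42]
234 [162 183 181 180 177 183 165 104  68  85  81  82  77  84  80  81  77  84
  72  45  32  36  40  40]
236 [171 182 179 181 182 191 155  69  79  78  82  81  82  84  81  80  82  83
  83  71  52  50  49  42]
238 [184 183 181 181 192 165  76  59  81  82  83  78  77  81  82  79  79  83
  83  84  73  53  49  50]
240 [122 107 127 146 146 125  72  81  82  81  80  84  84  78  81  84  80  84
  83  77  66  50  48  50]
242 [138 141 158 182 151  73  56  50  62  71  78  85  82  79  82  82  81  79
  81  84  83  81  75  55]
244 [167 178 192 167  96  73 101 121  82  44  49  52  63  73  85  84  83  86
  87  80  73  56  52  48]
prev 230 [ 79  85  84  73  48  66 131 214 232 229 229 230 232 209 147]
prev 234 [ 48  51  50  47  50  51  50  45  69 112 133 131 133 133 135]
prev 238 [ 50  52  51  47  50  53  55  46  68 117 138 135 134 134 127]
last 230 [ 50  52  49  54  50  53  81 117 197 238 234 236 233 232 233]
last 234 [ 53  52  50  51  48  53  44  44  91 126 135 135 134 134 136]
last 238 [ 53  52  50  50  52  49  51  43  84 126 136 132 136 135 124]
```

Seated: the rear rim did not move and the fingers slipped. I'll lift, turn, and go behind the jaw grip.

>>> servo_tool([
  {"dx": 0,"dy": 0,"dz": -0.1,"roll": 0,"grip": 1},
  {"dx": 0,"dy": 0,"dz": -0.3,"roll": 0,"grip": 1},
  {"dx": 0,"dy": 0,"dz": -0.8,"roll": 0,"grip": 1},
  {"dx": 0,"dy": 0,"dz": -3,"roll": 0.1,"grip": 1},
  {"dx": 0,"dy": 0,"dz": -6,"roll": 0.24,"grip": 1},
  {"dx": 0,"dy": 0,"dz": -8,"roll": 0.38,"grip": 1},
  {"dx": 0,"dy": 0,"dz": -8,"roll": 0.52,"grip": 1},
  {"dx": 0,"dy": 0,"dz": -8,"roll": 0.66,"grip": 1},
  {"dx": 0,"dy": 0,"dz": -8,"roll": 0.8,"grip": 1},
  {"dx": 0,"dy": 0,"dz": -8,"roll": 0.94,"grip": 1},
])

```text
clock: 30.3
tcp_pos: [0.5602, -0.1828, 0.1371]
eef_rot: [0.0, 0.612, 0.791, 0.0]
force: [-0.2, -0.4, -0.3]
finger_gap: 0.002
gripper_force: 0.0
```

```bash
python3 look.py side 265 200 100 70 8 s11.png;python3 gap.py; python3 - <<'E'
from meas import *
s,t,M=st(); print(delta([.4247,-.1735,.137]),s['q'])
E
```

```text
30.3 [ 0.56015499 -0.18283832  0.13708663] [-0.19001586 -0.41141902 -0.2624814 ] [-4.24462405e-02  8.57986022e-05  5.02943497e-03] 0.0 14.510228372222164
228 [132 133 159 182 178 177 181 182 155  79  64  82  81  79  80  80  81  85
  86  84  81  84  78  79]
230 [131 148 173 182 182 177 179 174 129  62  74  80  83  82  82  82  81  82
  82  84  81  80  81  79]
232 [136 163 183 179 177 180 189 157  59  63  85  86  80  82  84  83  83  79
  82  81  80  84  87  79]
234 [161 188 177 180 179 182 163 103  67  84  80  81  83  83  81  80  80  85
  80  78  80  82  81  85]
236 [174 180 178 176 182 188 156  72  73  83  83  82  67  54  56  56  54  60
  61  57  71  87  86  77]
238 [183 183 183 180 189 165  78  60  82  81  81  83  79  66  49  45  55  50
  50  53  51  47  51  50]
240 [121 109 127 142 144 128  69  80  82  82  80  81  85  69  42  47  46  52
  54  44  54  54  53  50]
242 [136 141 160 181 153  73  56  51  64  74  81  85  80  82  70  51  51  49
  49  48  53  50  55  53]
244 [169 183 195 167  96  71 103 125  85  50  51  55  64  74  79  71  48  43
  51  50  53  50  43  51]
(array([ 4.2090e+00, -1.2912e+01,  4.0000e-03]), np.float64(14.11)) [-5.14196966e-01  5.06543128e-01  1.38665009e+00  1.22503996e-04
  1.24815044e+00 -7.60569891e-01]
```

>>> servo_tool([
  {"dx": 0.4,"dy": -1.2,"dz": 0,"roll": 0.1,"grip": 1},
  {"dx": 1,"dy": -3,"dz": 0,"roll": 0.22,"grip": 1},
  {"dx": 1.8,"dy": -5.2,"dz": 0,"roll": 0.34,"grip": 1},
  {"dx": 2.6,"dy": -7.4,"dz": 0,"roll": 0.34,"grip": 1},
  {"dx": 3.3,"dy": -9.6,"dz": 0,"roll": 0.34,"grip": 1},
  {"dx": 4,"dy": -11.5,"dz": 0,"roll": 0.34,"grip": 1},
  {"dx": 4.48,"dy": -12.84,"dz": 0,"roll": 0.34,"grip": 1},
  {"dx": 4.48,"dy": -12.84,"dz": 0,"roll": 0.34,"grip": 1},
  {"dx": 4.48,"dy": -12.84,"dz": 0,"roll": 0.34,"grip": 1},
])

```text
clock: 31.25
tcp_pos: [0.4251, -0.1727, 0.1372]
eef_rot: [0.0, 0.735, 0.678, 0.0]
force: [-0.2, -1.1, -0.7]
finger_gap: 0.003
gripper_force: 0.0
```

```bash
python3 - <<'E'
from meas import *
s,t,M=st(); print(t,s['force'],delta([.4247,-.1707,.083]))
c,K,R,tv=cam('side'); rz=c['range_z']; vv,uu=np.mgrid[200:260,320:380]
W=((np.stack([uu,vv,np.ones_like(uu)],-1)@np.linalg.inv(K).T*rz[200:260,320:380,None])-tv)@R
# grip points: z .106-.135 near x .45-.48
m=(W[...,2]>.108)&(W[...,2]<.134)&(abs(W[...,1]+.17)<.02)&(W[...,0]>.445)&(W[...,0]<.49)
print('grip x',W[m][:,0].min(),W[m][:,0].max(),m.sum())
m=(W[...,2]>.15)&(abs(W[...,1]+.17)<.06)
P=W[m]; print('fingers z min',np.percentile(P[:,2],2),np.percentile(P[:,0],[2,98]) if m.any() else 0)
E
```

```text
[ 0.42505589 -0.17268581  0.13720459] [-0.2497362  -1.09229306 -0.71558696] (array([ 0.198, -0.056,  5.42 ]), np.float64(-4.58))
grip x 0.45371557150707703 0.47126258053670855 97
fingers z min 0.175670608229101 [0.42880959 0.43923368]
```

>>> servo_tool([
  {"dx": 0.15,"dy": 0,"dz": 1.5,"roll": 0,"grip": 1},
  {"dx": 0.15,"dy": 0,"dz": 3,"roll": 0,"grip": 1},
  {"dx": 0.15,"dy": 0,"dz": 4.3,"roll": 0,"grip": 1},
  {"dx": 0.15,"dy": 0,"dz": 5.2,"roll": 0,"grip": 1},
  {"dx": 0.15,"dy": 0,"dz": 5.4,"roll": 0,"grip": 1},
  {"dx": 0.15,"dy": 0,"dz": 5.4,"roll": 0,"grip": 1},
])

```text
clock: 31.9
tcp_pos: [0.4249, -0.171, 0.0828]
eef_rot: [-0.0, 0.735, 0.678, -0.0]
force: [0.8, 0.3, -0.4]
finger_gap: 0.006
gripper_force: 0.0
```

>>> servo_tool([
  {"dx": 0,"dy": 0.15,"dz": 0,"roll": 0,"grip": 1},
  {"dx": 0,"dy": 0.3,"dz": 0,"roll": 0,"grip": 1},
  {"dx": 0,"dy": 0.5,"dz": 0,"roll": 0,"grip": 1},
  {"dx": 0,"dy": 0.7,"dz": 0,"roll": 0,"grip": 1},
  {"dx": 0,"dy": 0.8,"dz": 0,"roll": 0,"grip": 1},
  {"dx": 0,"dy": 0.8,"dz": 0,"roll": 0,"grip": 1},
])

```text
clock: 32.5
tcp_pos: [0.4327, -0.1716, 0.0829]
eef_rot: [0.0, 0.735, 0.678, -0.0]
force: [0.4, 0.6, -0.7]
finger_gap: 0.003
gripper_force: 0.0
```

>>> servo_tool([
  {"dx": 0,"dy": 0.1,"dz": 0,"roll": 0,"grip": 1},
  {"dx": 0,"dy": 0.2,"dz": 0,"roll": 0,"grip": 1},
  {"dx": 0,"dy": 0.3,"dz": 0,"roll": 0,"grip": 1},
  {"dx": 0,"dy": 0.4,"dz": 0,"roll": 0,"grip": 1},
  {"dx": 0,"dy": 0.5,"dz": 0,"roll": 0,"grip": 1},
  {"dx": 0,"dy": 0.6,"dz": 0,"roll": 0,"grip": 1},
  {"dx": 0,"dy": 0.7,"dz": 0,"roll": 0,"grip": 1},
  {"dx": 0,"dy": 0.8,"dz": 0,"roll": 0,"grip": 1},
])

```text
clock: 33.3
tcp_pos: [0.4403, -0.1722, 0.0828]
eef_rot: [-0.0, 0.735, 0.678, -0.0]
force: [-4.7, -0.3, 1.8]
finger_gap: 0.004
gripper_force: 2.1
```

>>> servo_tool([
  {"dx": 0,"dy": 0.1,"dz": 0,"roll": 0,"grip": 1},
  {"dx": 0,"dy": 0.2,"dz": 0,"roll": 0,"grip": 1},
  {"dx": 0,"dy": 0.3,"dz": 0,"roll": 0,"grip": 1},
  {"dx": 0,"dy": 0.4,"dz": 0,"roll": 0,"grip": 1},
  {"dx": 0,"dy": 0.5,"dz": 0,"roll": 0,"grip": 1},
  {"dx": 0,"dy": 0.6,"dz": 0,"roll": 0,"grip": 1},
  {"dx": 0,"dy": 0.7,"dz": 0,"roll": 0,"grip": 1},
  {"dx": 0,"dy": 0.8,"dz": 0,"roll": 0,"grip": 1},
])

```text
clock: 34.1
tcp_pos: [0.4486, -0.1729, 0.0828]
eef_rot: [0.0, 0.735, 0.678, -0.0]
force: [-4.4, -2.1, 1.0]
finger_gap: 0.003
gripper_force: 2.1
```

```bash
cat > jaw.py <<'E'
from meas import *
s,t,M=st(); print(s['clock'],t,s['force'])
c,K,R,tv=cam('side'); rz=c['range_z']; g=cv2.cvtColor(c['img'],cv2.COLOR_RGB2GRAY).astype(int)
vv,uu=np.mgrid[200:260,310:380]
W=((np.stack([uu,vv,np.ones_like(uu)],-1)@np.linalg.inv(K).T*rz[200:260,310:380,None])-tv)@R
m=(W[...,2]>.1055)&(W[...,2]<.117)&(abs(W[...,1]+.172)<.025)&(W[...,0]>.44)&(W[...,0]<.51)
print('x of pts z.1055-.117',np.percentile(W[m][:,0],[0,5,50,95,100]).round(4),m.sum())
for v in(226,228,230,232,234,236): print(v,g[v,322:352])
for v in(230,232,234,236,238): print(v,g[v,290:302])
E
python3 jaw.py
```

```text
34.1 [ 0.44864387 -0.17294603  0.08281119] [-4.43976321 -2.06777435  0.9840275 ]
x of pts z.1055-.117 [0.4639 0.4661 0.4736 0.4813 0.4917] 40
226 [ 77  76  77  75  79  80  82  90  85 100 117  98  99 113 120 104  75  91
 101 100 100 107 118 112 115 116 114 133 148 108]
228 [ 78  81  79  77  80  81  78  76  78  77  84 115 175 221 229 227 225 227
 223 223 203 173 149 102 105 111 109  96  98  77]
230 [ 77  81  74  80  77  78  77  76  73  76  83  78  72  82 137 203 227 224
 220 223 222 225 199 125 105 112 103  93  93  66]
232 [ 77  81  78  75  78  81  81  80  79  79  81  78  77  77  76 122 197 226
 222 222 223 223 192 110 110 109 103  98  92  60]
234 [ 77  77  78  78  79  82  79  76  75  75  76  79  79  79  77  73 150 218
 223 222 223 223 226 185  79  59  80 100  97  84]
236 [ 79  76  81  79  76  79  78  83  77  79  80  79  82  77  77  77  87 184
 229 223 225 224 235 203  47  44  84  96  97  99]
230 [168 172 170 171 176 167 121  55  76  82  77  79]
232 [175 172 172 174 182 152  56  60  84  82  80  77]
234 [173 171 173 174 155 104  65  81  79  77  76  85]
236 [172 168 173 181 149  68  75  82  76  73  82  79]
238 [173 176 183 156  73  57  80  78  75  76  80  81]
```

>>> servo_tool([
  {"dx": 0,"dy": 0.1,"dz": 0,"roll": 0,"grip": 1},
  {"dx": 0,"dy": 0.2,"dz": 0,"roll": 0,"grip": 1},
  {"dx": 0,"dy": 0.3,"dz": 0,"roll": 0,"grip": 1},
  {"dx": 0,"dy": 0.4,"dz": 0,"roll": 0,"grip": 1},
  {"dx": 0,"dy": 0.5,"dz": 0,"roll": 0,"grip": 1},
  {"dx": 0,"dy": 0.6,"dz": 0,"roll": 0,"grip": 1},
  {"dx": 0,"dy": 0.7,"dz": 0,"roll": 0,"grip": 1},
  {"dx": 0,"dy": 0.8,"dz": 0,"roll": 0,"grip": 1},
  {"dx": 0,"dy": 0.9,"dz": 0,"roll": 0,"grip": 1},
  {"dx": 0,"dy": 0.9,"dz": 0,"roll": 0,"grip": 1},
])

```text
clock: 35.15
tcp_pos: [0.4577, -0.1738, 0.0828]
eef_rot: [0.0, 0.735, 0.678, -0.0]
force: [-3.6, -2.7, -0.5]
finger_gap: 0.001
gripper_force: 1.7
```

>>> servo_tool([
  {"dx": 0,"dy": 0.04,"dz": 0,"roll": 0,"grip": 1},
  {"dx": 0,"dy": 0.08,"dz": 0,"roll": 0,"grip": 1},
  {"dx": 0,"dy": 0.12,"dz": 0,"roll": 0,"grip": 1},
  {"dx": 0,"dy": 0.15,"dz": 0,"roll": 0,"grip": 1},
  {"dx": 0,"dy": 0.15,"dz": 0,"roll": 0,"grip": 1},
])

```text
clock: 35.65
tcp_pos: [0.4591, -0.1739, 0.0829]
eef_rot: [0.0, 0.735, 0.678, -0.0]
force: [-4.2, -3.2, -0.1]
finger_gap: 0.004
gripper_force: 1.9
```

>>> servo_tool([
  {"dx": 0,"dy": 0.03,"dz": 0,"roll": 0,"grip": 1},
  {"dx": 0,"dy": 0.06,"dz": 0,"roll": 0,"grip": 1},
  {"dx": 0,"dy": 0.1,"dz": 0,"roll": 0,"grip": 1},
  {"dx": 0,"dy": 0.1,"dz": 0,"roll": 0,"grip": 1},
])

```text
clock: 36.05
tcp_pos: [0.4601, -0.174, 0.0828]
eef_rot: [0.0, 0.735, 0.678, -0.0]
force: [-4.0, -3.6, 0.3]
finger_gap: 0.004
gripper_force: 1.9
```

>>> servo_tool([
  {"dx": 0,"dy": 0.03,"dz": 0,"roll": 0,"grip": 1},
  {"dx": 0,"dy": 0.06,"dz": 0,"roll": 0,"grip": 1},
  {"dx": 0,"dy": 0.06,"dz": 0,"roll": 0,"grip": 1},
])

```text
clock: 36.35
tcp_pos: [0.4607, -0.174, 0.0829]
eef_rot: [0.0, 0.735, 0.678, -0.0]
force: [-4.0, -3.5, -0.5]
finger_gap: 0.001
gripper_force: 1.9
```

```bash
python3 jaw.py
```

```text
36.35 [ 0.4606741  -0.17398502  0.08287088] [-4.01705586 -3.4724619  -0.4928052 ]
x of pts z.1055-.117 [0.4761 0.4764 0.4861 0.4932 0.4933] 40
226 [ 80  78  78  79  79  77  81  88  88 103 115 104 100 111 121 105  90 108
 118 118 116 121 121  91  25  33  39  32  24  29]
228 [ 78  76  76  80  79  78  77  78  81  80  85 117 171 223 229 229 218 154
  99 108 104  94  99  81  21  24  32  32  32  31]
230 [ 80  84  78  79  79  79  81  80  81  79  79  74  75  85 140 211 214 144
 100 109 104  99  93  65  21  29  28  34  33  33]
232 [ 75  79  80  81  78  78  78  78  74  80  80  80  77  78  73 124 170 152
 104 106 102  97 101  80  24  28  36  33  28  35]
234 [ 77  79  78  81  82  80  81  79  78  81  75  80  82  78  74  73 151 218
 225 182  99  96  93  86  59  33  22  20  21  16]
236 [ 78  77  80  77  79  77  80  82  80  81  80  76  80  77  81  72  90 183
 214 138 100  96  97 100  95  97 100  94  98  99]
230 [167 176 173 170 178 171 120  60  75  78  82  78]
232 [175 176 172 170 184 152  58  60  79  77  78  84]
234 [174 172 175 176 157 101  67  80  77  81  79  79]
236 [175 173 176 183 152  71  76  80  80  79  81  78]
238 [176 176 185 156  71  57  81  77  80  77  78  74]
```

>>> servo_tool([
  {"dx": 0,"dy": 0.03,"dz": 0,"roll": 0,"grip": 1},
  {"dx": 0,"dy": 0.06,"dz": 0,"roll": 0,"grip": 1},
  {"dx": 0,"dy": 0.1,"dz": 0,"roll": 0,"grip": 1},
  {"dx": 0,"dy": 0.1,"dz": 0,"roll": 0,"grip": 1},
])

```text
clock: 36.8
tcp_pos: [0.4617, -0.1741, 0.0829]
eef_rot: [0.0, 0.735, 0.678, -0.0]
force: [-4.4, -3.2, 0.4]
finger_gap: 0.004
gripper_force: 1.9
```

>>> servo_tool([
  {"dx": 0,"dy": 0.03,"dz": 0,"roll": 0,"grip": 1},
  {"dx": 0,"dy": 0.06,"dz": 0,"roll": 0,"grip": 1},
  {"dx": 0,"dy": 0.06,"dz": 0,"roll": 0,"grip": 1},
])

```text
clock: 37.1
tcp_pos: [0.4623, -0.1741, 0.0829]
eef_rot: [0.0, 0.735, 0.678, -0.0]
force: [-4.0, -2.6, 1.0]
finger_gap: 0.004
gripper_force: 1.9
```

>>> servo_tool([
  {"dx": 0,"dy": 0.03,"dz": 0,"roll": 0,"grip": 1},
  {"dx": 0,"dy": 0.06,"dz": 0,"roll": 0,"grip": 1},
  {"dx": 0,"dy": 0.09,"dz": 0,"roll": 0,"grip": 1},
  {"dx": 0,"dy": 0.09,"dz": 0,"roll": 0,"grip": 1},
])

```text
clock: 37.5
tcp_pos: [0.4632, -0.1742, 0.0829]
eef_rot: [0.0, 0.735, 0.678, -0.0]
force: [-4.1, -3.5, 0.0]
finger_gap: 0.003
gripper_force: 1.9
```

>>> servo_tool([
  {"dx": 0,"dy": 0.03,"dz": 0,"roll": 0,"grip": 1},
  {"dx": 0,"dy": 0.05,"dz": 0,"roll": 0,"grip": 1},
  {"dx": 0,"dy": 0.05,"dz": 0,"roll": 0,"grip": 1},
])

```text
clock: 37.8
tcp_pos: [0.4637, -0.1742, 0.0828]
eef_rot: [0.0, 0.735, 0.678, -0.0]
force: [-4.3, -3.4, 0.5]
finger_gap: 0.002
gripper_force: 2.0
```

>>> servo_tool([
  {"dx": 0,"dy": 0.03,"dz": 0,"roll": 0,"grip": 1},
  {"dx": 0,"dy": 0.06,"dz": 0,"roll": 0,"grip": 1},
  {"dx": 0,"dy": 0.06,"dz": 0,"roll": 0,"grip": 1},
])

```text
clock: 38.1
tcp_pos: [0.4643, -0.1743, 0.0828]
eef_rot: [0.0, 0.735, 0.678, -0.0]
force: [-3.8, -3.7, 0.4]
finger_gap: 0.007
gripper_force: 1.9
```

>>> servo_tool([
  {"dx": 0,"dy": 0.03,"dz": 0,"roll": 0,"grip": 1},
  {"dx": 0,"dy": 0.05,"dz": 0,"roll": 0,"grip": 1},
  {"dx": 0,"dy": 0.05,"dz": 0,"roll": 0,"grip": 1},
])

```text
clock: 38.4
tcp_pos: [0.4647, -0.1743, 0.0829]
eef_rot: [0.0, 0.735, 0.678, -0.0]
force: [-3.4, -2.6, -0.1]
finger_gap: 0.006
gripper_force: 2.0
```

```bash
python3 jaw.py
```

```text
38.4 [ 0.46474625 -0.1743485   0.08285448] [-3.44322492 -2.58118435 -0.08087936]
x of pts z.1055-.117 [0.4806 0.4807 0.4891 0.4973 0.5009] 44
226 [ 78  79  77  79  76  75  83  87  87 102 113 103  99 111 135 130 116 123
 119 119 112  73  26  35  25  38  31  36  27  50]
228 [ 76  79  79  79  82  74  81  76  80  76  91 118 172 227 225 168  98 112
 108 103  97  79  35  31  37  36  27  36  28  42]
230 [ 79  76  76  79  77  81  79  80  80  78  77  78  76  89 125 131 103 108
 107 101  90  68  26  30  28  30  31  26  28  30]
232 [ 78  82  78  78  80  79  76  75  82  78  76  81  79  75  81  85 105 111
 108  97  98  77  22  31  37  36  29  32  28  44]
234 [ 80  77  79  78  80  78  81  82  82  76  81  79  80  80  79  60 133 161
 106 100  95  98  81  47  21  27  23  20  38  79]
236 [ 79  80  79  77  80  82  79  80  76  79  77  77  77  82  70  39  80 111
 105 100 100 100  95 103  99  97 100 101 103  98]
230 [169 176 172 178 176 168 122  61  75  79  79  81]
232 [176 173 173 173 184 150  58  61  78  81  79  80]
234 [175 173 175 175 155 100  67  80  79  77  80  79]
236 [173 173 174 184 151  71  76  78  81  78  79  81]
238 [174 176 183 161  77  64  80  75  80  79  81  76]
```

>>> servo_tool([
  {"dx": 0,"dy": 0.03,"dz": 0,"roll": 0,"grip": 1},
  {"dx": 0,"dy": 0.05,"dz": 0,"roll": 0,"grip": 1},
  {"dx": 0,"dy": 0.05,"dz": 0,"roll": 0,"grip": 1},
])

```text
clock: 38.75
tcp_pos: [0.4653, -0.1744, 0.0829]
eef_rot: [0.0, 0.735, 0.678, -0.0]
force: [-4.4, -3.2, 0.4]
finger_gap: 0.008
gripper_force: 2.0
```

>>> servo_tool([
  {"dx": 0,"dy": 0.02,"dz": 0,"roll": 0,"grip": 1},
  {"dx": 0,"dy": 0.04,"dz": 0,"roll": 0,"grip": 1},
  {"dx": 0,"dy": 0.04,"dz": 0,"roll": 0,"grip": 1},
])

```text
clock: 39.05
tcp_pos: [0.4657, -0.1744, 0.0829]
eef_rot: [0.0, 0.735, 0.678, -0.0]
force: [-4.5, -2.2, 0.6]
finger_gap: 0.004
gripper_force: 2.0
```

>>> servo_tool([
  {"dx": 0,"dy": 0.03,"dz": 0,"roll": 0,"grip": 1},
  {"dx": 0,"dy": 0.05,"dz": 0,"roll": 0,"grip": 1},
  {"dx": 0,"dy": 0.05,"dz": 0,"roll": 0,"grip": 1},
])

```text
clock: 39.35
tcp_pos: [0.4662, -0.1745, 0.0829]
eef_rot: [0.0, 0.735, 0.678, -0.0]
force: [-5.2, -4.0, 0.5]
finger_gap: -0.0
gripper_force: 2.0
```

>>> servo_tool([
  {"dx": 0,"dy": 0.02,"dz": 0,"roll": 0,"grip": 1},
  {"dx": 0,"dy": 0.04,"dz": 0,"roll": 0,"grip": 1},
  {"dx": 0,"dy": 0.04,"dz": 0,"roll": 0,"grip": 1},
])

```text
clock: 39.65
tcp_pos: [0.4664, -0.1745, 0.0828]
eef_rot: [-0.0, 0.735, 0.678, -0.0]
force: [-4.7, -2.7, 0.3]
finger_gap: 0.006
gripper_force: 2.4
```

>>> servo_tool([
  {"dx": 0,"dy": 0.02,"dz": 0,"roll": 0,"grip": 1},
  {"dx": 0,"dy": 0.03,"dz": 0,"roll": 0,"grip": 1},
  {"dx": 0,"dy": 0.03,"dz": 0,"roll": 0,"grip": 1},
])

```text
clock: 39.95
tcp_pos: [0.4665, -0.1745, 0.0828]
eef_rot: [-0.0, 0.735, 0.678, -0.0]
force: [-7.0, -2.5, 1.2]
finger_gap: 0.003
gripper_force: 3.0
```

```bash
python3 jaw.py
```

```text
39.95 [ 0.46650879 -0.17449998  0.08281508] [-6.9929627  -2.50049469  1.1985393 ]
x of pts z.1055-.117 [0.4826 0.4829 0.4914 0.4994 0.4996] 40
226 [ 77  75  80  80  76  81  83  92  86 102 117 102 102 112 117 116 123 121
 123 112  86  55  22  30  25  25  29  35  28  51]
228 [ 80  80  80  73  79  80  76  80  78  75  90 127 183 230 198  97 111 111
 103  99  84  35  31  28  25  36  28  29  33  88]
230 [ 80  76  77  77  77  75  82  77  79  79  77  76  72  88  88  94 109 109
 104 103  81  25  35  29  28  33  23  26  30  75]
232 [ 77  81  75  79  78  80  82  81  79  79  79  80  79  79  76  80 100 106
  95 100  79  26  30  32  41  33  36  27  30  77]
234 [ 80  75  76  78  77  78  80  75  80  79  75  76  80  80  69  40  86 109
 103  98  98  78  48  30  23  21  16  43  79 101]
236 [ 83  81  81  79  76  81  82  78  79  75  81  80  83  68  48  45  72 102
 100  98  96  97 101 101  98 102 103  98  96  99]
230 [168 174 173 175 174 169 122  60  78  78  80  78]
232 [176 174 175 175 183 150  61  61  81  75  76  79]
234 [170 172 175 176 156 101  65  80  82  77  82  79]
236 [173 173 176 183 154  68  75  80  80  73  79  78]
238 [172 178 184 161  72  59  77  79  84  78  77  78]
```

>>> servo_tool([
  {"dx": 0,"dy": 0.02,"dz": 0,"roll": 0,"grip": 1},
  {"dx": 0,"dy": 0.03,"dz": 0,"roll": 0,"grip": 1},
  {"dx": 0,"dy": 0.03,"dz": 0,"roll": 0,"grip": 1},
])

```text
clock: 40.3
tcp_pos: [0.4666, -0.1745, 0.0828]
eef_rot: [-0.0, 0.735, 0.678, -0.0]
force: [-6.9, -2.9, 1.9]
finger_gap: 0.008
gripper_force: 3.7
```

>>> servo_tool([
  {"dx": 0,"dy": 0.02,"dz": 0,"roll": 0,"grip": 1},
  {"dx": 0,"dy": 0.04,"dz": 0,"roll": 0,"grip": 1},
  {"dx": 0,"dy": 0.04,"dz": 0,"roll": 0,"grip": 1},
])

```text
clock: 40.6
tcp_pos: [0.4667, -0.1745, 0.0828]
eef_rot: [-0.001, 0.735, 0.678, -0.001]
force: [-9.4, -4.1, 2.5]
finger_gap: 0.003
gripper_force: 4.7
```

>>> servo_tool([
  {"dx": 0,"dy": 0.02,"dz": 0,"roll": 0,"grip": 1},
  {"dx": 0,"dy": 0.05,"dz": 0,"roll": 0,"grip": 1},
  {"dx": 0,"dy": 0.05,"dz": 0,"roll": 0,"grip": 1},
])

```text
clock: 40.9
tcp_pos: [0.4668, -0.1745, 0.0828]
eef_rot: [-0.001, 0.735, 0.678, -0.001]
force: [-12.2, -4.0, 3.5]
finger_gap: 0.006
gripper_force: 6.0
```

```bash
python3 - <<'E'
from meas import *
s,t,M=st(); print(s['clock'],t,s['force'])
# travel estimate: grip centre from earlier start vs now, and blank centre vs grip
print('tcp travel since contact est (.4365):',t[0]-.4365)
E
```

```text
40.9 [ 0.46680945 -0.17452088  0.08276533] [-12.19731677  -3.98636128   3.52745503]
tcp travel since contact est (.4365): 0.030309449974142533
```

>>> servo_tool([
  {"dx": 0,"dy": -0.15,"dz": 0,"roll": 0,"grip": 1},
  {"dx": 0,"dy": -0.4,"dz": 0,"roll": 0,"grip": 1},
  {"dx": 0,"dy": -0.9,"dz": 0,"roll": 0,"grip": 1},
  {"dx": 0,"dy": -1.5,"dz": 0,"roll": 0,"grip": 1},
  {"dx": 0,"dy": -2,"dz": -1,"roll": 0,"grip": 1},
  {"dx": 0,"dy": -2,"dz": -3,"roll": 0,"grip": 1},
  {"dx": 0,"dy": -2,"dz": -6,"roll": 0,"grip": 1},
  {"dx": 0,"dy": -2,"dz": -10,"roll": 0,"grip": 1},
  {"dx": 0,"dy": -2,"dz": -13,"roll": 0,"grip": 1},
  {"dx": 0,"dy": -2,"dz": -15,"roll": 0,"grip": 1},
])

```text
clock: 41.9
tcp_pos: [0.4482, -0.1729, 0.236]
eef_rot: [0.002, 0.735, 0.678, 0.001]
force: [0.3, 0.6, 0.4]
finger_gap: 0.006
gripper_force: 0.0
```

>>> servo_tool([
  {"dx": 2,"dy": 0,"dz": -0.5,"roll": 0,"grip": 1},
  {"dx": 5,"dy": 0,"dz": -0.5,"roll": 0,"grip": 1},
  {"dx": 8.5,"dy": 0,"dz": -0.5,"roll": 0,"grip": 1},
  {"dx": 12,"dy": 0,"dz": -0.5,"roll": 0,"grip": 1},
  {"dx": 16,"dy": 0,"dz": -0.5,"roll": 0,"grip": 1},
  {"dx": 20,"dy": 0,"dz": -0.5,"roll": 0,"grip": 1},
  {"dx": 24,"dy": 0,"dz": -0.5,"roll": 0,"grip": 1},
  {"dx": 28,"dy": 0,"dz": -0.5,"roll": 0,"grip": 1},
  {"dx": 28,"dy": 0,"dz": -0.5,"roll": 0,"grip": 1},
  {"dx": 28,"dy": 0,"dz": -0.5,"roll": 0,"grip": 1},
])

```text
clock: 42.9
tcp_pos: [0.4704, 0.1066, 0.2384]
eef_rot: [0.0, 0.735, 0.679, 0.0]
force: [0.1, -0.6, 0.4]
finger_gap: 0.006
gripper_force: 0.0
```

```bash
python3 - <<'E'
from meas import *
s,t,M=st(); print(s['clock'],t,s['force'])
c,K,R,tv=cam('top'); np.savez('topend.npz',K=K,R=R,t=tv,img=c['img'],rz=c['range_z'])
g=cv2.cvtColor(c['img'],cv2.COLOR_RGB2GRAY).astype(int)
g0=cv2.cvtColor(np.load('top0.npz')['img'],cv2.COLOR_RGB2GRAY).astype(int)
o=np.array([.5243,-.1798]);ex=np.array([.9959,-.0906]);ey=np.array([.0906,.9959])
W=lambda x,y,z:[*(o+ex*x+ey*y),z]
for y in(.03,.02,.01,0,-.01,-.02,-.03):
    print(y,[int(cv2.getRectSubPix(g.astype(np.float32),(1,1),tuple(map(float,proj(K,R,tv,W(x/1e3,y,.094)))))[0,0]) for x in range(50,90,1)])
print('pins column along x')
for y in(.028,-.028,0):
    print(y,[int(cv2.getRectSubPix(g.astype(np.float32),(1,1),tuple(map(float,proj(K,R,tv,W(x/1e3,y,.1)))))[0,0]) for x in range(-45,0,1)])
x,e,n,P=0,0,0,0
E
```

```text
42.9 [0.47044228 0.10657755 0.23835196] [ 0.14935025 -0.59779985  0.38605493]
0.03 [100, 100, 99, 99, 100, 100, 100, 101, 101, 100, 99, 99, 101, 102, 101, 100, 100, 100, 100, 101, 90, 77, 76, 78, 116, 174, 201, 197, 194, 194, 193, 193, 193, 193, 193, 202, 211, 186, 154, 146]
0.02 [98, 98, 98, 100, 100, 101, 101, 100, 100, 99, 99, 99, 100, 100, 100, 100, 99, 99, 99, 99, 99, 86, 68, 103, 175, 210, 203, 198, 195, 193, 193, 192, 192, 192, 195, 198, 185, 169, 158, 150]
0.01 [98, 98, 99, 99, 99, 100, 100, 100, 98, 98, 100, 102, 102, 101, 101, 101, 101, 101, 101, 101, 85, 62, 74, 114, 151, 181, 200, 198, 196, 195, 194, 193, 192, 193, 194, 195, 196, 180, 157, 147]
0 [98, 99, 100, 100, 99, 99, 99, 99, 100, 98, 97, 98, 99, 100, 100, 100, 99, 99, 100, 92, 76, 66, 64, 93, 166, 214, 205, 197, 195, 193, 192, 192, 192, 192, 196, 199, 182, 159, 148, 147]
-0.01 [101, 101, 99, 99, 98, 98, 100, 101, 100, 100, 99, 99, 99, 99, 99, 99, 99, 100, 101, 101, 90, 66, 78, 149, 202, 201, 199, 195, 192, 193, 193, 192, 191, 193, 195, 198, 201, 188, 163, 149]
-0.02 [101, 101, 100, 100, 100, 101, 101, 101, 100, 100,
[... 296 characters left out ...]
3, 193, 192, 191, 193, 198, 187, 159, 142, 146, 150]
pins column along x
0.028 [191, 190, 186, 168, 155, 163, 169, 168, 171, 184, 192, 191, 190, 190, 190, 191, 191, 191, 191, 196, 194, 146, 108, 129, 144, 166, 190, 191, 191, 193, 196, 203, 210, 185, 156, 126, 99, 95, 96, 96, 97, 98, 100, 99, 98]
-0.028 [83, 99, 134, 126, 108, 120, 139, 128, 112, 145, 186, 193, 193, 193, 192, 191, 191, 191, 192, 195, 199, 173, 137, 145, 173, 183, 186, 188, 188, 191, 194, 195, 195, 161, 104, 80, 80, 84, 91, 96, 97, 97, 96, 96, 96]
0 [94, 74, 58, 44, 51, 57, 50, 43, 50, 57, 57, 57, 57, 57, 57, 58, 58, 57, 57, 56, 53, 50, 68, 89, 78, 61, 76, 94, 97, 97, 96, 96, 96, 96, 96, 96, 95, 95, 95, 95, 96, 97, 97, 96, 96]
```

```bash
python3 -c "
from station import robot
print(robot.job_done())"
```

```text
the job is handed in; nothing more can be done
None
```

I handed the job in at about 43 s. The last camera and force readings show the blank's flat flush along the bar and the jaw pushed up until it stalled on the rim, with both pins looking even. The arm was clear of everything. No verdict came back.

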